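# Pack the washed measuring scoops on their clip rail and lock it

## Task

Slide the transport lock of the scoop rail fully open, then click every measuring scoop that lies on the drying mat into the rail's spring clips, one to a clip, handle fully home, cup pointing away from you with its mouth up, in size order with the largest nearest the left end (any clip may stay empty if a size is missing). When all are in, slide the lock fully home over the handles; leave the berry bowl and the timer where they are.

Things in the scene. Friction and masses are not known exactly. Their poses are not given: they have to be found in the camera images.
- rail: fixed scoop rail 290 mm long (y), 136 mm deep (x). Origin under the middle of the clip row; +y to its left end, +x away from the robot, z up. Five equal upward-open clips, one 12 mm handle each, lying along x. White notched rest at x = 26..34 mm (notch floors z = 48, tops 57.5 mm, 20 mm wide) carries the necks. Between x = -18 and +22 mm nothing is higher than 8 mm: room for fingers.
- clip1 (a point): leftmost clip (rail x = -30, y = +108 mm; the others at y = +54, 0, -54, -108), where the axis of a handle that is home lies: 54 mm above the worktop. Sprung jaws 12 mm long in x, lips 6 mm apart, flared tops at z = 70 mm, take about 4 mm of sideways error. A handle only resting on the jaws stands 12 mm higher here. Pressed down at rail x = 0 it clicks in at about 8 N and the jaws then draw it home
- lock (a joint): transport lock, a bar sliding along rail y: 0 = fully open (its five fingers stand beside the clips), 0.025 m = locked end stop (towards +y; fingers over the handles at rail x = -52..-44 mm, 3 mm above a handle that is home; one not home blocks them). Stays where left, slides with 2 N. Unless open, the fingers (tops at z = 68 mm) bar handles coming down.
- lock_knob (a point): grip point of the black upright lock knob on the robot side of the rail (rail x = -78 mm, y = joint value); knob 16 mm across y, 20 mm along x, from z = 18 to 54 mm, this point at z = 42 mm
- mat: flat grey ribbed drying mat, 200 mm (x) x 278 mm (y) x 4 mm, fixed; origin = under its centre. Studs 5 mm thick and 10 mm high stand on it in two rows (x = +30 and +60 mm; y = +-26, +-78, +-134 mm) and keep five lanes, 52 mm apart, for the cups
- scoop1: largest steel measuring scoop: round open cup 44 mm across and 48 mm high, wall 2.5 mm, with a straight 12 mm round handle 100 mm long that runs level from the cup wall along its -x, axis 42 mm above the cup's bottom; origin = centre of the cup's bottom, z up, +x from handle to cup; about 130 g. May be absent (None).
- scoop1_grip (a point): the point on the handle's axis 42 mm from the cup wall of scoop1, near the middle of the handle; it belongs over rail x = 0 (within 10 mm)
- scoop1_cup (a point): centre of the cup's mouth of scoop1
- scoop2: second largest steel measuring scoop: round open cup 39 mm across and 45 mm high, wall 2.5 mm, with a straight 12 mm round handle 100 mm long that runs level from the cup wall along its -x, axis 39 mm above the cup's bottom; origin = centre of the cup's bottom, z up, +x from handle to cup; about 110 g. May be absent (None).
- scoop2_grip (a point): the point on the handle's axis 42 mm from the cup wall of scoop2, near the middle of the handle; it belongs over rail x = 0 (within 10 mm)
- scoop2_cup (a point): centre of the cup's mouth of scoop2
- scoop3: middle steel measuring scoop: round open cup 34 mm across and 42 mm high, wall 2.5 mm, with a straight 12 mm round handle 100 mm long that runs level from the cup wall along its -x, axis 36 mm above the cup's bottom; origin = centre of the cup's bottom, z up, +x from handle to cup; about 90 g. May be absent (None).
- scoop3_grip (a point): the point on the handle's axis 42 mm from the cup wall of scoop3, near the middle of the handle; it belongs over rail x = 0 (within 10 mm)
- scoop3_cup (a point): centre of the cup's mouth of scoop3
- scoop4: second smallest steel measuring scoop: round open cup 29 mm across and 39 mm high, wall 2.5 mm, with a straight 12 mm round handle 100 mm long that runs level from the cup wall along its -x, axis 33 mm above the cup's bottom; origin = centre of the cup's bottom, z up, +x from handle to cup; about 75 g. May be absent (None).
- scoop4_grip (a point): the point on the handle's axis 42 mm from the cup wall of scoop4, near the middle of the handle; it belongs over rail x = 0 (within 10 mm)
- scoop4_cup (a point): centre of the cup's mouth of scoop4
- scoop5: smallest steel measuring scoop: round open cup 24 mm across and 36 mm high, wall 2.5 mm, with a straight 12 mm round handle 100 mm long that runs level from the cup wall along its -x, axis 30 mm above the cup's bottom; origin = centre of the cup's bottom, z up, +x from handle to cup; about 60 g. May be absent (None).
- scoop5_grip (a point): the point on the handle's axis 42 mm from the cup wall of scoop5, near the middle of the handle; it belongs over rail x = 0 (within 10 mm)
- scoop5_cup (a point): centre of the cup's mouth of scoop5
- berry_bowl: steel bowl with berries, 150 mm across, 60 mm high, origin under its centre: leave it
- timer: white kitchen timer 94 x 68 x 34 mm, origin under its centre: leave it

How it is judged:
On the way, in this order (a step that is already met when the one before it is completed fails the run):
1. the lock is slid fully open (value of joint lock below 0.002 m), for 0.2 s.
2. every scoop is clicked home in a clip of its own, in size order (x of scoop1_grip in the frame of rail between -0.01 and 0.01 m and z of scoop1_grip in the frame of rail between 0.051 and 0.057 m and angle between scoop1's own x axis and vertical between 1.49 and 1.65 rad and angle between each of scoop1, scoop2, scoop3, scoop4, scoop5's own z axis and vertical below 0.35 rad and angle between the x axis of each of scoop1, scoop2, scoop3, scoop4, scoop5 and the x axis of rail, either way round below 0.1 rad and x of each of scoop1_cup, scoop2_cup, scoop3_cup, scoop4_cup, scoop5_cup in the frame of rail above 0.03 m and x of scoop2_grip in the frame of rail between -0.01 and 0.01 m and z of scoop2_grip in the frame of rail between 0.051 and 0.057 m and angle between scoop2's own x axis and vertical between 1.49 and 1.65 rad and x of scoop3_grip in the frame of rail between -0.01 and 0.01 m and z of scoop3_grip in the frame of rail between 0.051 and 0.057 m and angle between scoop3's own x axis and vertical between 1.49 and 1.65 rad and x of scoop4_grip in the frame of rail between -0.01 and 0.01 m and z of scoop4_grip in the frame of rail between 0.051 and 0.057 m and angle between scoop4's own x axis and vertical between 1.49 and 1.65 rad and x of scoop5_grip in the frame of rail between -0.01 and 0.01 m and z of scoop5_grip in the frame of rail between 0.051 and 0.057 m and angle between scoop5's own x axis and vertical between 1.49 and 1.65 rad and y of scoop1_grip in the frame of scoop2 above 0.03 m and y of each of scoop1_grip, scoop2_grip in the frame of scoop3 above 0.03 m and y of each of scoop1_grip, scoop2_grip, scoop3_grip in the frame of scoop4 above 0.03 m and y of each of scoop1_grip, scoop2_grip, scoop3_grip, scoop4_grip in the frame of scoop5 above 0.03 m), for 0.2 s.
At the end, for the whole second after the job is handed in: Every scoop present lies home in a clip of its own: handle axis within 3 mm of 54 mm high, level to 0.08 rad, in line to 0.1 rad, its middle within 10 mm of rail x = 0, cup away from the robot, mouth up to 0.35 rad, sizes falling from left to right; the lock within 2.5 mm of its locked stop (all of step 2 and value of joint lock above 0.0225 m and linear speed of each of scoop1, scoop2, scoop3, scoop4, scoop5 below 0.02 m/s); the robot touches nothing.
It fails at once if a bystander (berry bowl or timer) is pushed more than 3 cm (distance of any of berry_bowl, timer from where it was at the start of the episode above 0.03 m).
Of scoop1, scoop2, scoop3, scoop4, scoop5 only 4 to 5 are there at a start; the rules pass over those that are not, and their reading is None.
At some moment in a run one of scoop1, scoop2, scoop3, scoop4, scoop5 may be knocked a few centimetres aside while the robot is not near it.
It also fails if it takes over 208 s, if anything falls off the work surface, if the arm or the gripper's body presses on something with over 40 N, if the wrist force passes 120 N, or if a joint passes its speed limit or range.

## Robot

A 6-joint arm with a two-finger parallel gripper is mounted at the origin on the work surface; the furniture and walls round the work are solid. World frame = base frame: x ahead of the robot, y to its left, z up, the work surface at z = 0. Lengths are in m, angles in rad, forces in N, time in s.
With the tool pointing down it reaches from about 0.3 to 0.875 m from the base axis. Payload 6.4 kg.
Tool frame: the origin (TCP) lies at the very end of the fingers, on their centre line; the grasp point (between the pads) lies 19 mm behind it (ctrl.tcp_to_grasp is the distance from the TCP to the grasp point, in m); z points along the fingers, y is the direction in which the jaws open and shut (so a half turn about z gives the same grasp; the last joint's range is limited). The gripper opens to 85 mm and grips with 20 to 120 N. Pads are 22 mm wide; open, the fingers measure 114 mm over their backs; the gripper's body (76 mm by 85 mm) begins 54 mm behind the grasp point. The pads swing forward as they close: fully open they stand 13 mm farther back than shut.
Start: joints at [0.936, 0.181, 1.607, -0, 1.354, -0.206], TCP at [0.239, 0.523, 0.231] pointing down, gripper open.
Joint ranges: [-2.99, 2.99], [-0.89, 2.07], [0.3, 2.58], [-1.14, 4.28], [0, 2.63], [-3.12, 3.12]. Speed limits (rad/s): [2.57, 2.57, 3.01, 3.14, 3.14, 3.14].

## Interface

Orientations are given as a unit quaternion [w, x, y, z].
In Python, from bench import ctrl gives the robot as it stands. The module is installed in compiled form; this text tells all that it offers.
- The arm moves only by the tool drive_tool, never from a script. Its argument "deltas" is a list of rows, each an object with "slide": the shift along the tool's x, y, z as a fraction of full scale, a list of three; "delta_rot": the turn, a rotation vector about the tool's x, y, z as a fraction of full scale, a list of three; "hand": the opening, from 0 (shut) to 1 (fully open). In form: [{"slide": [tx, ty, tz], "delta_rot": [wx, wy, wz], "hand": hand}, ...]. A call has exactly 5 rows; each row shifts and turns the commanded pose from where the row before left it, along the tool's axes as they then stand; what a row does not reach is not made up. Full scale, the value 1, is 50 mm for a shift and 180 degrees for a turn. A row lasts 1/8 s, in which the tool goes at most 62.5 mm and 10.7 degrees, less where a joint would pass 70% of its speed; a pose out of reach is approached as far as the arm can. A call with a number of a shift or a turn outside -1 to 1 is refused whole. A call with a gripper value outside its range is refused whole. The fingers move at their own pace and stop on an object; the grip force is fixed at half the most. Time passes only in rows, so rows that do not move let the fingers close, or fill a call up. It gives the time, the measured TCP pose, the force and the opening at its end, in the units of the state.
- ctrl.get_obs(): the state, without advancing time (a new reading comes with each control period).
- ctrl.camera(name): name is "scene" or "top"; returns a dict with "frame" (480x640x3 uint8, red, green, blue), "mtx" (3x3 intrinsics, pixels), "R" (3x3) and "t" (3): a world point X has camera coordinates R X + t. Camera axes: x right, y down, z forward; pixel columns grow to the right and rows downward; lengths in m; the calibration is good to about 2 mm. A picture is of the moment at which its call begins. There is no depth.
- ctrl.hand_in(): hands the job in, once; it reports no verdict.
The state is a dict: "time_s": time; "q": joint angles; "dq": joint speeds; "joint_efforts": joint torques, N m; "eef_pos": TCP position; "eef_rot": TCP orientation; "wrist_force": force on the tool from outside, world axes, zero at the start; "torque": the same for the moment, N m; "opening": opening from 0.0 (shut) to 1.0 (fully open).
Only numpy, scipy, OpenCV 4.12 (cv2) and the standard library are available. Lean on these libraries where they do the work, as an engineer would, in place of code of your own. Each camera call takes 0.05 s, during which the arm holds its last target.

## Working session

There is one attempt and no reset: what is moved stays moved. The work goes in short steps, Python scripts to look and compute and a tool call to move; the robot and the scene stay as the last step left them, time stands still between calls to the robot, and variables do not carry over. Pictures are saved under pics/ and viewed, and the job is handed in when it is done.

Besides the shell and the picture viewer there is one more tool, called after "Emit:" as name(argument=value, ...) on one line, values as JSON. drive_tool: Moves the arm, as the interface text tells. Its arguments: {"type":"object","properties":{"deltas":{"type":"array","items":{"type":"object","properties":{"slide":{"type":"array","items":{"type":"number"}},"delta_rot":{"type":"array","items":{"type":"number"}},"hand":{"type":"number"}}}}},"required":["deltas"]}

```bash
mkdir -p pics; ls
python3 - <<'E'
from bench import ctrl
import cv2,numpy as np
o=ctrl.get_obs(); print(o)
for n in("scene","top"):
    c=ctrl.camera(n); cv2.imwrite(f"pics/{n}0.png",c["frame"][:,:,::-1]); print(n,c["mtx"],c["R"],c["t"])
E
```

```text
pics
{'time_s': 0.0, 'q': array([ 9.35729871e-01,  1.81519430e-01,  1.60801068e+00,  1.12233089e-05,
        1.35377109e+00, -2.06296962e-01]), 'dq': array([-1.41682557e-04, -4.09751857e-05,  3.94679631e-04, -3.01925208e-04,
       -1.27993814e-03, -7.93652984e-05]), 'joint_efforts': array([-8.45609338e-04, -4.44870543e+01, -3.51346815e+01, -2.66101715e-04,
        9.10409493e-03, -3.52883760e-06]), 'eef_pos': array([0.23870787, 0.5225132 , 0.230395  ]), 'eef_rot': array([-3.53872921e-04,  2.12747408e-01,  9.77106857e-01, -7.77554807e-04]), 'wrist_force': array([-0.54622732, -1.07226147, -0.14280099]), 'torque': array([-0.02637889,  0.05436812,  0.01189357]), 'opening': 0.9977447539823298}
scene [[518.71880056   0.         314.50306071]
 [  0.         518.71880056 241.41357897]
 [  0.           0.           1.        ]] [[ 0.66288977 -0.7487035   0.00449757]
 [-0.52076481 -0.46537592 -0.71570194]
 [ 0.53794161  0.47208932 -0.69839136]] [-0.35250629  0.20734271  0.86721238]
top [[448.25538405   0.         315.22873637]
 [  0.         448.25538405 240.6331501 ]
 [  0.           0.           1.        ]] [[-2.50100460e-02 -9.99687086e-01 -4.77873493e-04]
 [-9.94055884e-01  2.49198265e-02 -1.05980664e-01]
 [ 1.05959409e-01 -2.17554831e-03 -9.94368076e-01]] [-0.11750788  0.43852461  0.86696015]
```

View pics/scene0.png

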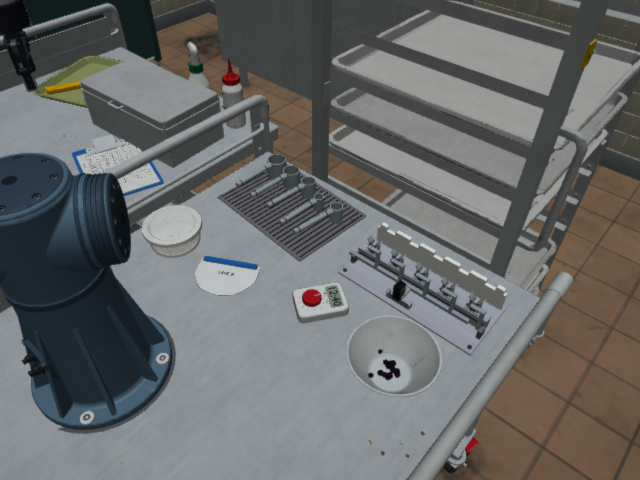

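View pics/top0.png

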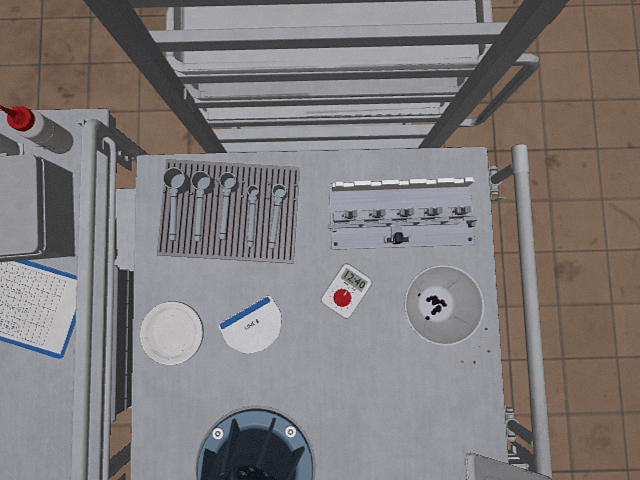

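```bash
cat > h.py <<'E'
from bench import ctrl
import cv2,numpy as np
def cam(n,path=None):
    c=ctrl.camera(n)
    if path: cv2.imwrite(path,c["frame"][:,:,::-1])
    return c
def proj(c,X):
    p=c["mtx"]@(c["R"]@np.asarray(X,float)+c["t"]); return p[:2]/p[2]
def ray(c,uv,z):
    d=c["R"].T@np.linalg.inv(c["mtx"])@np.array([uv[0],uv[1],1.]); o=-c["R"].T@c["t"]
    return o+d*(z-o[2])/d[2]
E
python3 - <<'E'
import cv2
a=cv2.imread('pics/top0.png')
cv2.imwrite('pics/z1.png',cv2.resize(a[150:270,150:305],None,fx=5,fy=5,interpolation=cv2.INTER_CUBIC))
cv2.imwrite('pics/z2.png',cv2.resize(a[165:260,322:482],None,fx=5,fy=5,interpolation=cv2.INTER_CUBIC))
b=cv2.imread('pics/scene0.png')
cv2.imwrite('pics/z3.png',cv2.resize(b[145:260,215:370],None,fx=5,fy=5,interpolation=cv2.INTER_CUBIC))
cv2.imwrite('pics/z4.png',cv2.resize(b[215:360,330:530],None,fx=4,fy=4,interpolation=cv2.INTER_CUBIC))
E
```

```text
(no output)
```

View pics/z1.png

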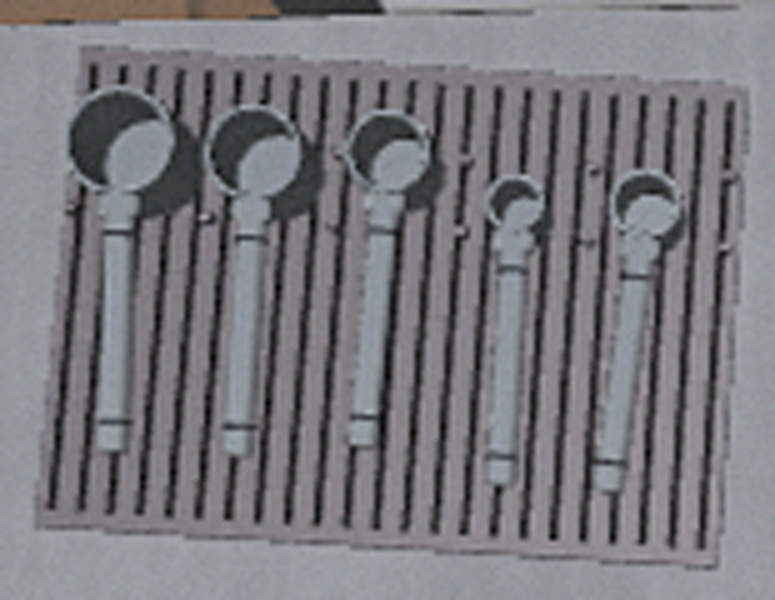

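View pics/z2.png

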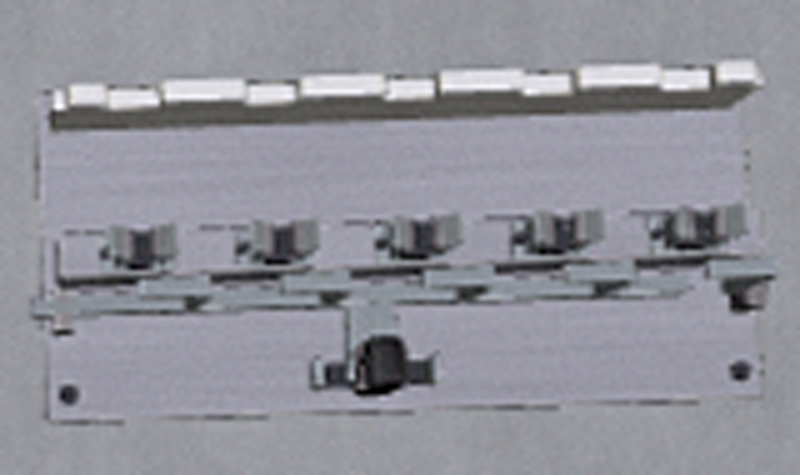

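View pics/z3.png

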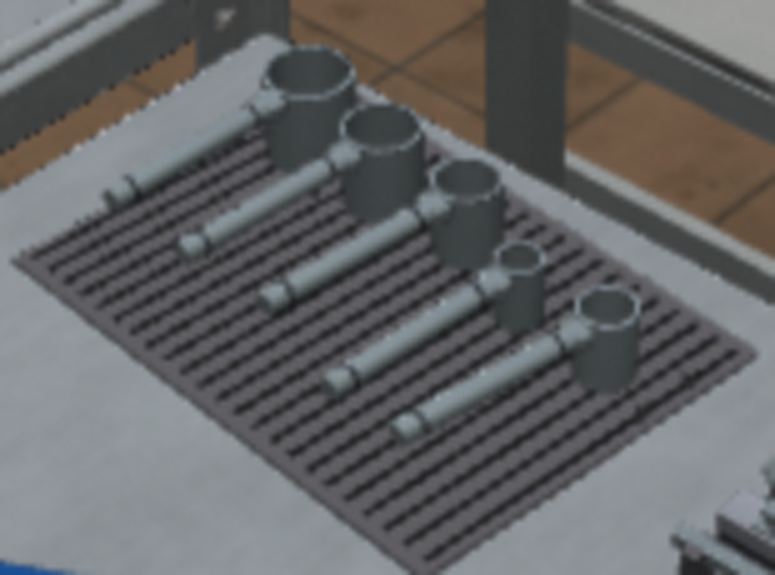

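View pics/z4.png

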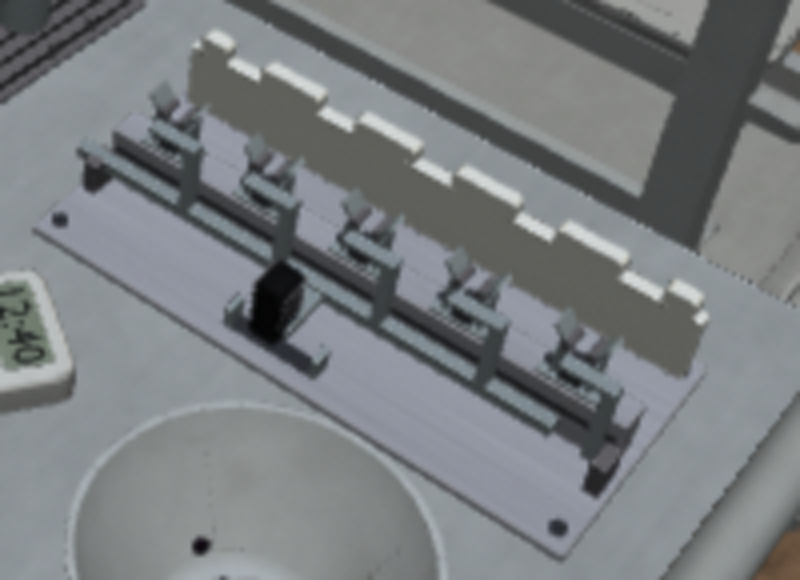

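Run:
```python
import cv2,numpy as np
a=cv2.imread('pics/top0.png').astype(int)
print("handle",a[218,165:182].tolist())
print("rail",a[208,345:360].tolist())
for r in range(176,192): print(r,a[r,330:476:1].min(axis=1).tolist())
h=a[225:260,325:482].min(axis=2)
```

```text
handle [[129, 122, 127], [124, 121, 122], [127, 120, 126], [91, 89, 91], [41, 39, 37], [125, 120, 115], [171, 161, 155], [163, 152, 148], [157, 151, 145], [148, 142, 138], [109, 109, 102], [85, 83, 86], [140, 126, 134], [130, 123, 128], [126, 121, 125], [88, 85, 89], [40, 37, 40]]
rail [[170, 158, 159], [170, 156, 157], [172, 157, 158], [168, 154, 155], [171, 155, 156], [176, 163, 165], [172, 158, 159], [172, 159, 161], [172, 162, 159], [173, 159, 161], [171, 158, 159], [173, 161, 160], [171, 156, 158], [169, 154, 156], [166, 155, 158]]
176 [152, 153, 149, 152, 152, 152, 149, 154, 151, 155, 152, 152, 151, 150, 152, 156, 157, 149, 152, 152, 152, 153, 156, 156, 155, 157, 155, 161, 156, 154, 153, 161, 158, 159, 149, 151, 154, 155, 157, 151, 152, 151, 147, 150, 151, 149, 153, 148, 147, 144, 150, 146, 152, 141, 149, 145, 149, 147, 146, 150, 152, 143, 146, 146, 148, 145, 152, 152, 149, 158, 151, 151, 150, 148, 145, 147, 152, 148, 147, 150, 144, 141, 151, 150, 149, 153, 146, 142, 144, 147, 148, 148, 149, 146, 151, 148, 148, 150, 145, 147, 149, 154, 150, 152, 148, 150, 152, 149, 148, 152, 15
[... 9922 characters left out ...]
 133, 142, 141, 144, 161, 159, 162, 163, 162, 157, 161, 159, 158, 160, 155, 158, 159, 156, 159, 160, 159, 154, 161, 160, 152, 156, 159, 159, 155, 160, 156, 157, 155, 153, 157, 161, 155, 157, 154, 157, 154, 157, 154, 157, 156, 159, 155, 157, 155, 154, 153, 155, 155, 157, 154, 152, 151, 152, 154, 150, 152, 154, 154, 149, 150, 151, 152, 156, 157, 155, 149, 154, 153, 152, 154, 154, 155, 155, 158, 155, 153, 157, 151, 156, 155, 158, 157, 157, 160, 158, 159, 154, 158, 159, 155, 159, 152, 152, 159, 158, 157, 159, 155, 153, 156, 154, 156, 153, 155, 153, 159, 154, 156, 157, 160, 155, 158, 157, 157, 158, 154, 156, 154, 156, 155, 156, 157, 157, 156, 156, 152, 162, 154, 152, 152, 146, 150, 152, 151, 154]
```

```bash
cat > rail.py <<'E'
from h import *
a=cv2.imread('pics/top0.png'); m=a.min(axis=2)
C={n:cam(n) for n in("top","scene")}
c=C["top"]
P=[]
for l,r in((354,370),(382,398),(410,426),(438,453)):
    w=(m[174:188,l:r+1]>185)
    ys,xs=np.nonzero(w); P.append(ray(c,(xs.mean()+l,ys.mean()+174),0.0575))
P=np.array(P); Y=np.array([81,27,-27,-81])*1e-3
py=np.polyfit(Y,P[:,:2],1); ey=py[0]/np.hypot(*py[0]); ex=np.array([ey[1],-ey[0]])
print(P, "scale",np.hypot(*py[0]), "yaw",np.arctan2(ex[1],ex[0]))
org=py[1]-0.030*ex; print("rail org",org)
# holes
g=cv2.cvtColor(a,cv2.COLOR_BGR2GRAY)
H=[]
for (u,v) in((335.5,244),(470,239)):
    u0,v0=int(u)-4,int(v)-4; w=np.clip(120-g[v0:v0+9,u0:u0+9].astype(float),0,None); yy,xx=np.mgrid[v0:v0+9,u0:u0+9]
    H.append(ray(c,((w*xx).sum()/w.sum(),(w*yy).sum()/w.sum()),0.006))
H=np.array(H); 
R=np.array([ex,ey]); print("holes rail",(H[:,:2]-org)@R.T)
# knob
k=(a.max(axis=2)<60); k[:225]=0;k[250:]=0;k[:,:385]=0;k[:,412:]=0
ys,xs=np.nonzero(k); print("knob px",xs.min(),xs.max(),ys.min(),ys.max(),xs.mean())
for z in(.054,.036): print("knob rail",(ray(c,(xs.mean(),ys.mean()),z)[:2]-org)@R.T)
for p in((30,108,48),(30,-108,48),(-30,108,70),(-30,0,70),(-30,-108,70),(-78,0,42)):
    X=np.r_[org+ex*p[0]/1e3+ey*p[1]/1e3,p[2]/1e3]; print(p,X,proj(c,X),proj(C["scene"],X))
E
python3 rail.py
```

```text
[[ 0.54264549 -0.22268794  0.0575    ]
 [ 0.54328111 -0.27598768  0.0575    ]
 [ 0.54389266 -0.33027788  0.0575    ]
 [ 0.544476   -0.38385073  0.0575    ]] scale 0.9959503737737214 yaw 0.011348198825712828
rail org [ 0.51357575 -0.3035415 ]
holes rail [[-0.08179359  0.13602397]
 [-0.08208749 -0.13670171]]
knob px 387 407 225 243 397.5742574257426
knob rail [-0.08002827  0.01804141]
knob rail [-0.07812376  0.01465135]
(30, 108, 48) [ 0.54234824 -0.19520801  0.048     ] [347.96264326 184.1355494 ] [391.5010213  232.07533107]
(30, -108, 48) [ 0.5447994 -0.4111941  0.048    ] [458.15810435 180.18994708] [490.65419444 286.26227665]
(-30, 108, 70) [ 0.4823521  -0.19588889  0.07      ] [350.19749617 212.50901397] [374.63221355 239.94666683]
(-30, 0, 70) [ 0.48357768 -0.30388194  0.07      ] [407.14954731 210.45759549] [423.17562557 267.39532437]
(-30, -108, 70) [ 0.48480326 -0.41187498  0.07      ] [464.05269086 208.40793866] [477.24161368 297.96669812]
(-78, 0, 42) [ 0.43558077 -0.30442664  0.042     ] [405.65445764 237.2895494 ] [406.32126179 292.87923419]
```

```bash
cat > scoops.py <<'E'
from h import *
import sys
def mask(f):
    a=f[:,:,::-1].astype(int); b,g,r=a[...,0],a[...,1],a[...,2]
    return ((b-r>4)&(g>95)).astype(np.uint8)
if __name__=="__main__":
    c=cam("top"); f=c["frame"]
    m=mask(f); 
    M=cv2.resize(m[150:270,150:305]*255,None,fx=5,fy=5,interpolation=cv2.INTER_NEAREST)
    cv2.imwrite('pics/m1.png',M)
E
python3 scoops.py
```

```text
(no output)
```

View pics/m1.png

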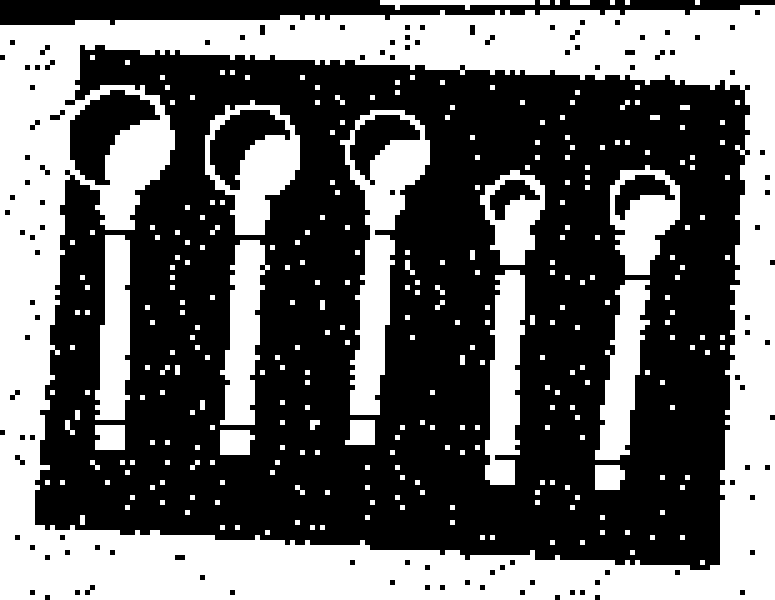

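```bash
cat > scoops.py <<'E'
from h import *
import sys
HT={1:48,2:45,3:42,4:39,5:36}; DI={1:44,2:39,3:34,4:29,5:24}
def mask(f):
    a=f[:,:,::-1].astype(int); b,g,r=a[...,0],a[...,1],a[...,2]
    return ((b-r>4)&(g>95)).astype(np.uint8)
def strips(c,roi=(158,262,156,298)):
    m=mask(c["frame"]); r0,r1,c0,c1=roi
    s=np.zeros_like(m); s[r0:r1,c0:c1]=m[r0:r1,c0:c1]
    n,L,st,ce=cv2.connectedComponentsWithStats(s,connectivity=4)
    out=[]
    for i in range(1,n):
        if 60<st[i,4]<400:
            ys,xs=np.nonzero(L==i); p=np.c_[xs,ys].astype(np.float32)
            (u,v),(w,h),an=cv2.minAreaRect(p)
            if max(w,h)>20 and min(w,h)<9:
                d=cv2.fitLine(p,cv2.DIST_L2,0,.01,.01).ravel()
                e=d[:2]*(1 if d[1]>0 else -1); o=d[2:]
                t=(p-o)@e
                # end cap: follow line beyond strip
                k=t.max(); miss=0; last=k
                for q in np.arange(k,k+16,.25):
                    pt=o+e*q; on=m[int(round(pt[1])),int(round(pt[0]))]
                    if on: last=q; miss=0
                    else:
                        miss+=.25
                        if miss>2.2: break
                out.append((o,e,t.min(),t.max(),last))
    return sorted(out,key=lambda s:s[0][0])
def solve(c,s,size,zb=0.004):
    o,e,a,b,l=s; z=zb+(HT[size]-6)/1e3
    A=ray(c,o+e*a,z)[:2]; B=ray(c,o+e*(l+.5),z)[:2]
    d=(A-B)/np.linalg.norm(A-B)
    g=B+d*.058; cu=B+d*(.100+DI[size]/2e3)
    return dict(size=size,z=z,end=B,grip=g,cup=cu,psi=np.arctan2(d[1],d[0]),vis=np.linalg.norm(A-B),cuppx=proj(c,[*cu,z+.006]))
if __name__=="__main__":
    order=[int(x) for x in sys.argv[1]]
    c=cam("top")
    S=strips(c); print(len(S))
    for s,k in zip(S,order):
        r=solve(c,s,k); print(k,"z",round(r["z"],3),"grip",r["grip"].round(4),"psi",round(r["psi"],3),"len",round(r["vis"],4),"cup",r["cup"].round(4),"px",r["cuppx"].round(1),"zoom",((r["cuppx"]-[150,150])*5).round(0))
E
python3 scoops.py 12354
python3 - <<'E'
from h import *
c=cam("top"); print(-c["R"].T@c["t"]); print("bowl",ray(c,(444,303),.06),"timer",ray(c,(347,291),.034))
E
```

```text
5
1 z 0.046 grip [0.4996 0.1478] psi -0.031 len 0.0844 cup [0.5635 0.1459] px [173.  177.3] zoom [115. 137.]
2 z 0.043 grip [0.4966 0.0984] psi -0.06 len 0.0848 cup [0.5579 0.0947] px [199.6 179.9] zoom [248. 149.]
3 z 0.04 grip [ 0.4825 -0.004 ] psi -0.071 len 0.0849 cup [ 0.5413 -0.0082] px [252.5 187.2] zoom [513. 186.]
5 z 0.034 grip [ 0.4795 -0.0497] psi -0.158 len 0.0846 cup [ 0.5328 -0.0582] px [278.4 191.5] zoom [642. 208.]
4 z 0.037 grip [ 0.4214 -0.09  ] psi -0.052 len 0.1362 cup [ 0.4778 -0.0929] px [296.5 218.4] zoom [732. 342.]
[ 0.3411165  -0.12651296  0.90849647]
bowl [ 0.30788231 -0.36686668  0.06      ] timer [ 0.33459256 -0.18754454  0.034     ]
```

```bash
python3 - <<'E'
s=open('scoops.py').read()
s=s.replace("if 60<st[i,4]<400:\n            ys,xs=np.nonzero(L==i);","if 60<st[i,4]<900 and st[i,0]+st[i,2]<c1-2 and st[i,0]>c0+2:\n            ys,xs=np.nonzero(L==i); cnt=np.bincount(ys,minlength=480)[ys]; k=(cnt<=6)&(ys>np.r_[ys[cnt>6],0].max()); ys,xs=ys[k],xs[k]\n            if len(ys)<40: continue\n            ")
s=s.replace("            if len(ys)<40: continue\n             p=","            if len(ys)<40: continue\n            p=")
open('scoops.py','w').write(s)
E
python3 scoops.py 12354
```

```text
2
1 z 0.046 grip [0.4986 0.047 ] psi -0.101 len 0.0751 cup [0.5623 0.0406] px [227.  176.6] zoom [385. 133.]
2 z 0.043 grip [ 0.4824 -0.0041] psi -0.062 len 0.0608 cup [ 0.5437 -0.0079] px [252.2 185.7] zoom [511. 178.]
```

```bash
python3 - <<'E'
s=open('scoops.py').read()
a=s.index("    n,L,st"); b=s.index("            (u,v)")
s=s[:a]+'''    E=lambda k: cv2.getStructuringElement(cv2.MORPH_ELLIPSE,(k,k))
    s=cv2.morphologyEx(s,cv2.MORPH_OPEN,np.ones((3,3),np.uint8))
    big=cv2.dilate(cv2.morphologyEx(s,cv2.MORPH_OPEN,np.ones((7,7),np.uint8)),np.ones((3,3),np.uint8))
    s=s&~big
    n,L,st,ce=cv2.connectedComponentsWithStats(s,connectivity=4)
    out=[]
    for i in range(1,n):
        if 60<st[i,4]<400 and st[i,0]+st[i,2]<c1-1 and st[i,0]>c0+1:
            ys,xs=np.nonzero(L==i); p=np.c_[xs,ys].astype(np.float32)
'''+s[b:]
open('scoops.py','w').write(s)
E
python3 scoops.py 12354
```

```text
6
1 z 0.046 grip [0.4995 0.1477] psi -0.033 len 0.0844 cup [0.5635 0.1456] px [173.2 177.3] zoom [116. 137.]
2 z 0.043 grip [0.4966 0.0985] psi -0.048 len 0.0848 cup [0.558  0.0956] px [199.2 179.8] zoom [246. 149.]
3 z 0.04 grip [0.4992 0.0479] psi -0.106 len 0.0838 cup [0.5579 0.0416] px [227.1 179.6] zoom [385. 148.]
5 z 0.034 grip [0.5991 0.0053] psi 1.522 len 0.1488 cup [0.6017 0.0593] px [218.7 158.9] zoom [344.  45.]
4 z 0.037 grip [ 0.4828 -0.0037] psi -0.077 len 0.0851 cup [ 0.5392 -0.008 ] px [252.7 188.6] zoom [513. 193.]
```

```bash
sed -i 's/if max(w,h)>20 and min(w,h)<9:/if max(w,h)>20 and min(w,h)<9 and st[i,3]>20:/' scoops.py
cat > go.py <<'E'
# usage: go.py x y z psi  -> needed total slide (units of 50mm, tool axes) and rot z
from h import *
import sys
from scipy.spatial.transform import Rotation as Ro
o=ctrl.get_obs(); q=o["eef_rot"]; R=Ro.from_quat(q[[1,2,3,0]]).as_matrix(); p=o["eef_pos"]
print("t %.2f"%o["time_s"],"pos",p.round(4),"F",o["wrist_force"].round(1),"open %.3f"%o["opening"],"tooly ang %.4f tilt %.4f"%(np.arctan2(R[1,1],R[0,1])-np.pi/2,np.arccos(-R[2,2])))
if len(sys.argv)>1:
    x,y,z,psi=map(float,sys.argv[1:5])
    Rt=np.c_[[-np.cos(psi),-np.sin(psi),0],[-np.sin(psi),np.cos(psi),0],[0,0,-1]]
    rv=Ro.from_matrix(R.T@Rt).as_rotvec()/np.pi
    d=np.array([x,y,z])-p
    print("rot(now)",rv.round(4),"slide tool now",(R.T@d/.05).round(3),"slide after rot",(Rt.T@d/.05).round(3))
E
python3 scoops.py 12354; python3 go.py 0.4355 -0.289 0.11 0.011
```

```text
5
1 z 0.046 grip [0.4996 0.1478] psi -0.024 len 0.0843 cup [0.5635 0.1462] px [172.9 177.3] zoom [114. 137.]
2 z 0.043 grip [0.4966 0.0983] psi -0.057 len 0.0848 cup [0.558  0.0949] px [199.6 179.8] zoom [248. 149.]
3 z 0.04 grip [0.4993 0.0482] psi -0.101 len 0.0838 cup [0.558  0.0422] px [226.8 179.6] zoom [384. 148.]
5 z 0.034 grip [ 0.4831 -0.0033] psi -0.075 len 0.0854 cup [ 0.537  -0.0073] px [252.5 190.1] zoom [513. 200.]
4 z 0.037 grip [ 0.4792 -0.0501] psi -0.151 len 0.084 cup [ 0.535  -0.0586] px [278.4 190.1] zoom [642. 200.]
t 0.50 pos [0.2391 0.5229 0.2312] F [ 0.4 -0.2 -0.4] open 0.995 tooly ang -0.4288 tilt 0.0001
rot(now) [-0.   -0.   -0.14] slide tool now [-10.325 -13.135   2.426] slide after rot [ -3.75  -16.281   2.425]
```

Emit:
drive_tool(deltas=[{"slide": [0, 0, 0], "delta_rot": [0, 0, -0.047], "hand": 0.4}, {"slide": [0, 0, 0], "delta_rot": [0, 0, -0.047], "hand": 0.4}, {"slide": [0, 0, 0], "delta_rot": [0, 0, -0.046], "hand": 0.4}, {"slide": [0, 0, 0], "delta_rot": [0, 0, 0], "hand": 0.4}, {"slide": [0, 0, 0], "delta_rot": [0, 0, 0], "hand": 0.4}])

```text
time_s: 1.12
eef_pos: [0.2391, 0.523, 0.2313]
eef_rot: [0.0, -0.004, 1.0, -0.0]
wrist_force: [0.3, -0.8, -0.2]
opening: 0.4
```

```bash
python3 go.py 0.4355 -0.289 0.11 0.011
```

```text
t 1.12 pos [0.2391 0.523  0.2313] F [ 0.3 -0.8 -0.2] open 0.400 tooly ang 0.0082 tilt 0.0000
rot(now) [-0.      0.     -0.0009] slide tool now [ -3.794 -16.271   2.426] slide after rot [ -3.749 -16.281   2.426]
```

Emit:
drive_tool(deltas=[{"slide": [-0.2, -0.5, 0], "delta_rot": [0, 0, 0], "hand": 0.4}, {"slide": [-0.21, -0.9, 0], "delta_rot": [0, 0, 0], "hand": 0.4}, {"slide": [-0.21, -0.9, 0], "delta_rot": [0, 0, 0], "hand": 0.4}, {"slide": [-0.21, -0.9, 0], "delta_rot": [0, 0, 0], "hand": 0.4}, {"slide": [-0.21, -0.9, 0], "delta_rot": [0, 0, 0], "hand": 0.4}])

```text
time_s: 1.75
eef_pos: [0.2935, 0.3173, 0.2314]
eef_rot: [0.0, -0.005, 1.0, 0.0]
wrist_force: [0.4, -0.2, 0.8]
opening: 0.398
```

Emit:
drive_tool(deltas=[{"slide": [-0.21, -0.9, 0], "delta_rot": [0, 0, 0], "hand": 0.4}, {"slide": [-0.21, -0.9, 0], "delta_rot": [0, 0, 0], "hand": 0.4}, {"slide": [-0.21, -0.9, 0.1], "delta_rot": [0, 0, 0], "hand": 0.4}, {"slide": [-0.21, -0.9, 0.1], "delta_rot": [0, 0, 0], "hand": 0.4}, {"slide": [-0.21, -0.9, 0.2], "delta_rot": [0, 0, 0], "hand": 0.4}])

```text
time_s: 2.38
eef_pos: [0.3489, 0.0927, 0.2118]
eef_rot: [0.001, -0.004, 1.0, -0.0]
wrist_force: [0.5, 0.1, 0.3]
opening: 0.403
```

Emit:
drive_tool(deltas=[{"slide": [-0.21, -0.9, 0.2], "delta_rot": [0, 0, 0], "hand": 0.4}, {"slide": [-0.21, -0.9, 0.2], "delta_rot": [0, 0, 0], "hand": 0.4}, {"slide": [-0.21, -0.9, 0.2], "delta_rot": [0, 0, 0], "hand": 0.4}, {"slide": [-0.21, -0.9, 0.2], "delta_rot": [0, 0, 0], "hand": 0.4}, {"slide": [-0.21, -0.9, 0.2], "delta_rot": [0, 0, 0], "hand": 0.4}])

```text
time_s: 3.0
eef_pos: [0.4036, -0.132, 0.1613]
eef_rot: [0.0, -0.004, 1.0, -0.0]
wrist_force: [-0.2, -0.4, 1.5]
opening: 0.404
```

Emit:
drive_tool(deltas=[{"slide": [-0.21, -0.9, 0.2], "delta_rot": [0, 0, 0], "hand": 0.4}, {"slide": [-0.21, -0.9, 0.2], "delta_rot": [0, 0, 0], "hand": 0.4}, {"slide": [-0.21, -0.6, 0.2], "delta_rot": [0, 0, 0], "hand": 0.4}, {"slide": [-0.1, -0.4, 0.2], "delta_rot": [0, 0, 0], "hand": 0.4}, {"slide": [0, 0, 0], "delta_rot": [0, 0, 0], "hand": 0.4}])

```text
time_s: 3.62
eef_pos: [0.441, -0.2707, 0.1206]
eef_rot: [-0.0, -0.004, 1.0, 0.0]
wrist_force: [0.4, 0.7, 0.3]
opening: 0.397
```

```bash
python3 go.py 0.4355 -0.289 0.04 0.011
```

```text
t 3.62 pos [ 0.441  -0.2707  0.1206] F [0.4 0.7 0.3] open 0.397 tooly ang 0.0077 tilt 0.0013
rot(now) [ 0.0003 -0.0003 -0.0011] slide tool now [ 0.111 -0.368  1.611] slide after rot [ 0.114 -0.366  1.611]
```

Emit:
drive_tool(deltas=[{"slide": [0.11, -0.37, 0.2], "delta_rot": [0, 0, 0], "hand": 0.4}, {"slide": [0, 0, 0.4], "delta_rot": [0, 0, 0], "hand": 0.4}, {"slide": [0, 0, 0.4], "delta_rot": [0, 0, 0], "hand": 0.4}, {"slide": [0, 0, 0], "delta_rot": [0, 0, 0], "hand": 0.4}, {"slide": [0, 0, 0], "delta_rot": [0, 0, 0], "hand": 0.4}])

```text
time_s: 4.25
eef_pos: [0.4362, -0.2887, 0.072]
eef_rot: [0.0, -0.006, 1.0, -0.0]
wrist_force: [0.7, 0.7, -0.4]
opening: 0.4
```

Run:
```python
from h import *
b=cam("scene")["frame"][:,:,::-1]; t=cam("top")["frame"][:,:,::-1]
cv2.imwrite('pics/k1.png',np.vstack([cv2.resize(b[220:320,330:530],None,fx=3,fy=3,interpolation=cv2.INTER_CUBIC),cv2.resize(t[160:260,310:510],None,fx=3,fy=3,interpolation=cv2.INTER_CUBIC)]))
```

```text
(no output)
```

View pics/k1.png

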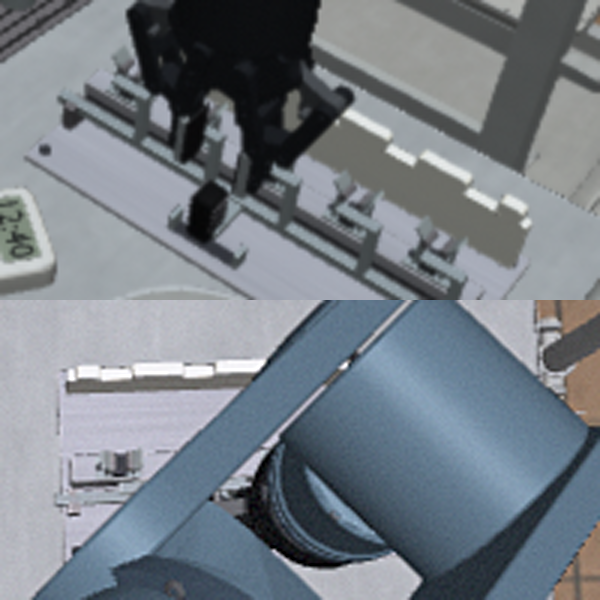

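Emit:
drive_tool(deltas=[{"slide": [0, 0, 0.25], "delta_rot": [0, 0, 0], "hand": 0.4}, {"slide": [0, 0, 0.25], "delta_rot": [0, 0, 0], "hand": 0.4}, {"slide": [0, 0, 0.2], "delta_rot": [0, 0, 0], "hand": 0.4}, {"slide": [0, 0, 0], "delta_rot": [0, 0, 0], "hand": 0.4}, {"slide": [0, 0, 0], "delta_rot": [0, 0, 0], "hand": 0.0}])

```text
time_s: 4.97
eef_pos: [0.4361, -0.2885, 0.0363]
eef_rot: [-0.0, -0.006, 1.0, 0.0]
wrist_force: [-0.2, -0.3, -0.4]
opening: 0.203
```

Emit:
drive_tool(deltas=[{"slide": [0, 0, 0], "delta_rot": [0, 0, 0], "hand": 0.0}, {"slide": [0, 0, 0], "delta_rot": [0, 0, 0], "hand": 0.0}, {"slide": [0, 0, 0], "delta_rot": [0, 0, 0], "hand": 0.0}, {"slide": [0, 0, 0], "delta_rot": [0, 0, 0], "hand": 0.0}, {"slide": [0, 0, 0], "delta_rot": [0, 0, 0], "hand": 0.0}])

```text
time_s: 5.6
eef_pos: [0.4361, -0.2885, 0.0365]
eef_rot: [0.0, -0.006, 1.0, -0.0]
wrist_force: [-0.8, 0.1, 1.4]
opening: 0.168
```

Emit:
drive_tool(deltas=[{"slide": [0, -0.08, 0], "delta_rot": [0, 0, 0], "hand": 0.0}, {"slide": [0, -0.08, 0], "delta_rot": [0, 0, 0], "hand": 0.0}, {"slide": [0, -0.08, 0], "delta_rot": [0, 0, 0], "hand": 0.0}, {"slide": [0, -0.07, 0], "delta_rot": [0, 0, 0], "hand": 0.0}, {"slide": [0, 0, 0], "delta_rot": [0, 0, 0], "hand": 0.0}])

```text
time_s: 6.22
eef_pos: [0.4362, -0.3033, 0.0364]
eef_rot: [-0.0, -0.005, 1.0, 0.001]
wrist_force: [-1.2, 6.4, 7.9]
opening: 0.175
```

Emit:
drive_tool(deltas=[{"slide": [0, -0.02, 0], "delta_rot": [0, 0, 0], "hand": 0.0}, {"slide": [0, -0.02, 0], "delta_rot": [0, 0, 0], "hand": 0.0}, {"slide": [0, -0.02, 0], "delta_rot": [0, 0, 0], "hand": 0.0}, {"slide": [0, 0, 0], "delta_rot": [0, 0, 0], "hand": 0.0}, {"slide": [0, 0, 0], "delta_rot": [0, 0, 0], "hand": 0.0}])

```text
time_s: 6.85
eef_pos: [0.4362, -0.3034, 0.0364]
eef_rot: [-0.001, -0.006, 1.0, 0.003]
wrist_force: [-0.1, 16.8, 16.0]
opening: 0.168
```

Emit:
drive_tool(deltas=[{"slide": [0, 0.04, 0], "delta_rot": [0, 0, 0], "hand": 0.0}, {"slide": [0, 0, 0], "delta_rot": [0, 0, 0], "hand": 0.4}, {"slide": [0, 0, 0], "delta_rot": [0, 0, 0], "hand": 0.4}, {"slide": [0, 0, 0], "delta_rot": [0, 0, 0], "hand": 0.4}, {"slide": [0, 0, -0.4], "delta_rot": [0, 0, 0], "hand": 0.4}])

```text
time_s: 7.48
eef_pos: [0.4351, -0.3042, 0.055]
eef_rot: [-0.001, -0.005, 1.0, 0.001]
wrist_force: [0.7, 0.6, 0.1]
opening: 0.401
```

Emit:
drive_tool(deltas=[{"slide": [0, 0, -0.6], "delta_rot": [0, 0, 0], "hand": 0.4}, {"slide": [0, 0.6, -0.6], "delta_rot": [0, 0, 0], "hand": 0.4}, {"slide": [0, 1, -0.6], "delta_rot": [0, 0, 0], "hand": 0.4}, {"slide": [0, 1, -0.3], "delta_rot": [0, 0, 0], "hand": 0.4}, {"slide": [0, 1, 0], "delta_rot": [0, 0, 0], "hand": 0.4}])

```text
time_s: 8.1
eef_pos: [0.4351, -0.1244, 0.163]
eef_rot: [0.002, -0.005, 1.0, -0.001]
wrist_force: [1.2, 0.3, 0.6]
opening: 0.395
```

```bash
python3 - <<'E'
from h import *
b=cam("scene")["frame"][:,:,::-1]; t=cam("top",'pics/t2.png')["frame"][:,:,::-1]
cv2.imwrite('pics/k2.png',np.vstack([cv2.resize(b[220:320,330:530],None,fx=3,fy=3,interpolation=cv2.INTER_CUBIC),cv2.resize(t[160:260,310:510],None,fx=3,fy=3,interpolation=cv2.INTER_CUBIC)]))
E
python3 go.py 0.4995 0.1478 0.1 -0.03
```

```text
t 8.20 pos [ 0.4337 -0.1213  0.1613] F [-0.8 -0.9 -0.1] open 0.400 tooly ang 0.0149 tilt 0.0012
rot(now) [ 0.0004 -0.      0.0143] slide tool now [-1.396  5.359  1.233] slide after rot [-1.154  5.418  1.226]
```

View pics/k2.png

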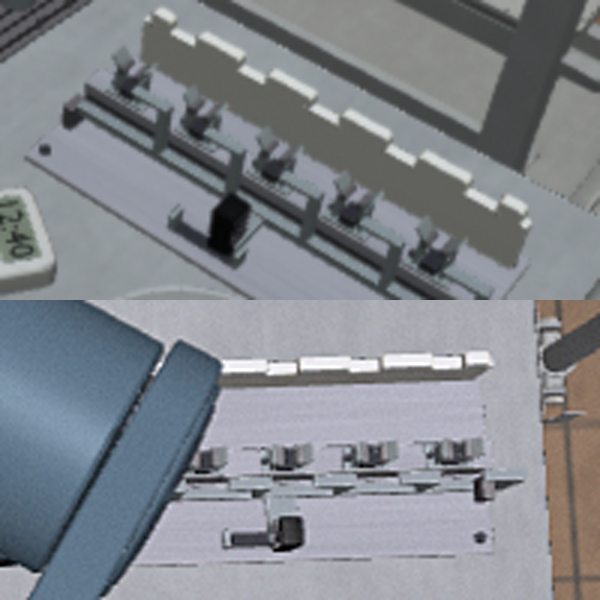

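Emit:
drive_tool(deltas=[{"slide": [-0.2, 0.6, 0.1], "delta_rot": [0, 0, 0.014], "hand": 0.35}, {"slide": [-0.25, 1, 0.2], "delta_rot": [0, 0, 0], "hand": 0.35}, {"slide": [-0.25, 1, 0.2], "delta_rot": [0, 0, 0], "hand": 0.35}, {"slide": [-0.25, 1, 0.2], "delta_rot": [0, 0, 0], "hand": 0.35}, {"slide": [-0.21, 1, 0.2], "delta_rot": [0, 0, 0], "hand": 0.35}])

```text
time_s: 8.82
eef_pos: [0.4996, 0.1042, 0.116]
eef_rot: [0.0, 0.017, 1.0, -0.0]
wrist_force: [0.2, -0.4, -0.4]
opening: 0.352
```

Emit:
drive_tool(deltas=[{"slide": [0, 0.7, 0.2], "delta_rot": [0, 0, 0], "hand": 0.35}, {"slide": [0, 0.1, 0.1], "delta_rot": [0, 0, 0], "hand": 0.35}, {"slide": [0, 0, 0], "delta_rot": [0, 0, 0], "hand": 0.35}, {"slide": [0, 0, 0], "delta_rot": [0, 0, 0], "hand": 0.35}, {"slide": [0, 0, 0], "delta_rot": [0, 0, 0], "hand": 0.35}])

```text
time_s: 9.45
eef_pos: [0.5003, 0.1423, 0.1018]
eef_rot: [0.0, 0.017, 1.0, -0.0]
wrist_force: [0.5, 0.3, 0.3]
opening: 0.351
```

```bash
python3 - <<'E'
from h import *
b=cam("scene",'pics/s3.png')["frame"][:,:,::-1]
cv2.imwrite('pics/s3z.png',cv2.resize(b[110:260,215:370],None,fx=4,fy=4,interpolation=cv2.INTER_CUBIC))
E
python3 go.py 0.4995 0.148 0.027 -0.03
```

```text
t 9.50 pos [0.5002 0.1425 0.1017] F [ 0.  -0.1  0.8] open 0.352 tooly ang -0.0344 tilt 0.0008
rot(now) [-0.      0.0003 -0.0014] slide tool now [0.019 0.109 1.495] slide after rot [0.017 0.109 1.495]
```

View pics/s3z.png

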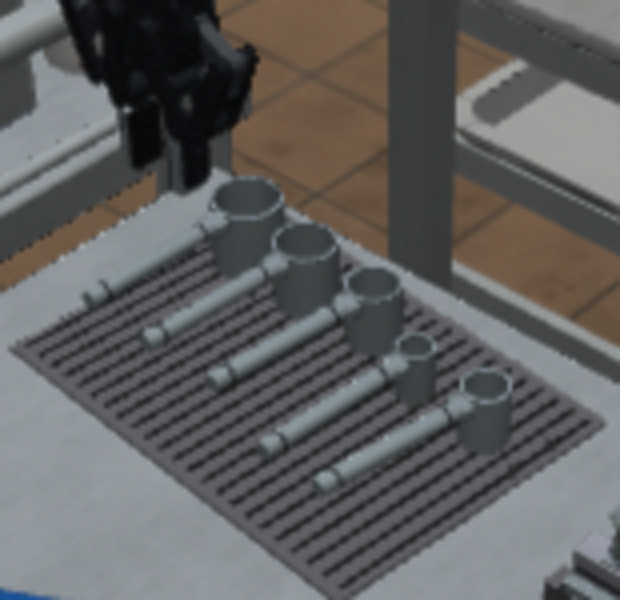

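Emit:
drive_tool(deltas=[{"slide": [0.02, 0.11, 0.3], "delta_rot": [0, 0, 0], "hand": 0.35}, {"slide": [0, 0, 0.5], "delta_rot": [0, 0, 0], "hand": 0.35}, {"slide": [0, 0, 0.4], "delta_rot": [0, 0, 0], "hand": 0.35}, {"slide": [0, 0, 0.3], "delta_rot": [0, 0, 0], "hand": 0.35}, {"slide": [0, 0, 0], "delta_rot": [0, 0, 0], "hand": 0.35}])

```text
time_s: 10.12
eef_pos: [0.4976, 0.149, 0.0247]
eef_rot: [-0.002, 0.016, 1.0, -0.0]
wrist_force: [-1.1, -0.3, 0.8]
opening: 0.353
```

Emit:
drive_tool(deltas=[{"slide": [0, 0, 0], "delta_rot": [0, 0, 0], "hand": 0.0}, {"slide": [0, 0, 0], "delta_rot": [0, 0, 0], "hand": 0.0}, {"slide": [0, 0, 0], "delta_rot": [0, 0, 0], "hand": 0.0}, {"slide": [0, 0, 0], "delta_rot": [0, 0, 0], "hand": 0.0}, {"slide": [0, 0, 0], "delta_rot": [0, 0, 0], "hand": 0.0}])

```text
time_s: 10.75
eef_pos: [0.4993, 0.1491, 0.0266]
eef_rot: [0.0, 0.017, 1.0, 0.0]
wrist_force: [-0.1, 1.0, 1.9]
opening: 0.109
```

```bash
python3 - <<'E'
from h import *
b=cam("scene",'pics/s4.png')["frame"][:,:,::-1]
cv2.imwrite('pics/s4z.png',cv2.resize(b[110:260,215:370],None,fx=4,fy=4,interpolation=cv2.INTER_CUBIC))
E
python3 go.py 0.5136 -0.195 0.15 0.011
```

```text
t 10.80 pos [0.4993 0.1491 0.0266] F [0.8 1.6 1.4] open 0.120 tooly ang -0.0330 tilt 0.0008
rot(now) [ 0.      0.0002 -0.014 ] slide tool now [-0.515 -6.868 -2.469] slide after rot [-0.21  -6.884 -2.468]
```

View pics/s4z.png

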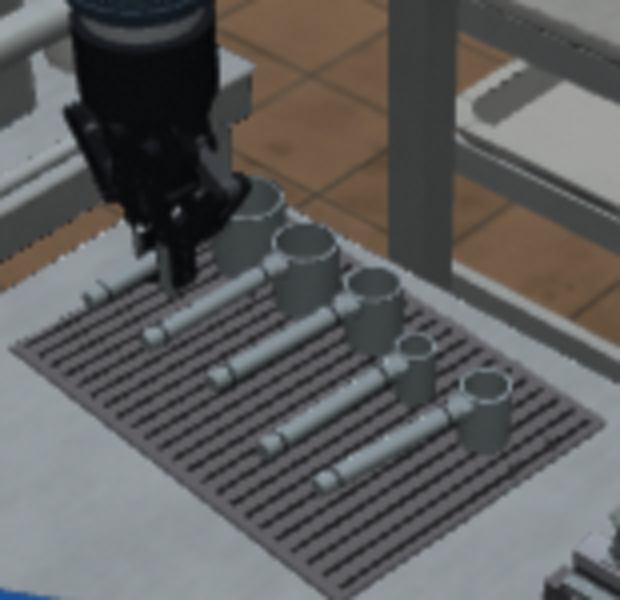

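Emit:
drive_tool(deltas=[{"slide": [0, 0, -0.2], "delta_rot": [0, 0, 0], "hand": 0.0}, {"slide": [0, 0, -0.5], "delta_rot": [0, 0, 0], "hand": 0.0}, {"slide": [0, 0, -0.8], "delta_rot": [0, 0, -0.007], "hand": 0.0}, {"slide": [0, 0, -0.8], "delta_rot": [0, 0, -0.007], "hand": 0.0}, {"slide": [0, -0.4, -0.2], "delta_rot": [0, 0, 0], "hand": 0.0}])

```text
time_s: 11.42
eef_pos: [0.5007, 0.1296, 0.1549]
eef_rot: [0.003, -0.007, 1.0, 0.0]
wrist_force: [0.2, 0.1, -1.7]
opening: 0.119
```

Emit:
drive_tool(deltas=[{"slide": [-0.05, -0.8, 0], "delta_rot": [0, 0, 0], "hand": 0.0}, {"slide": [-0.05, -0.9, 0], "delta_rot": [0, 0, 0], "hand": 0.0}, {"slide": [-0.05, -0.9, 0], "delta_rot": [0, 0, 0], "hand": 0.0}, {"slide": [-0.05, -0.9, 0], "delta_rot": [0, 0, 0], "hand": 0.0}, {"slide": [0, -0.9, 0], "delta_rot": [0, 0, 0], "hand": 0.0}])

```text
time_s: 12.05
eef_pos: [0.5112, -0.0923, 0.1517]
eef_rot: [-0.0, -0.006, 1.0, -0.0]
wrist_force: [0.2, 0.1, -1.5]
opening: 0.117
```

Emit:
drive_tool(deltas=[{"slide": [0, -0.9, 0], "delta_rot": [0, 0, 0], "hand": 0.0}, {"slide": [0, -0.7, 0], "delta_rot": [0, 0, 0], "hand": 0.0}, {"slide": [0, -0.4, 0], "delta_rot": [0, 0, 0], "hand": 0.0}, {"slide": [0, 0, 0], "delta_rot": [0, 0, 0], "hand": 0.0}, {"slide": [0, 0, 0], "delta_rot": [0, 0, 0], "hand": 0.0}])

```text
time_s: 12.68
eef_pos: [0.5125, -0.1897, 0.1511]
eef_rot: [-0.0, -0.006, 1.0, 0.0]
wrist_force: [-0.4, 0.0, -1.7]
opening: 0.117
```

```bash
python3 - <<'E'
from h import *
b=cam("scene",'pics/s5.png')["frame"][:,:,::-1]
t=cam("top",'pics/t5.png')["frame"][:,:,::-1]
cv2.imwrite('pics/s5z.png',np.vstack([cv2.resize(b[130:330,330:530],None,fx=3,fy=3,interpolation=cv2.INTER_CUBIC)]))
E
python3 go.py 0.5124 -0.1948 0.049 0.011
```

```text
t 12.78 pos [ 0.5127 -0.1895  0.1512] F [-0.3  0.3 -1.1] open 0.119 tooly ang 0.0125 tilt 0.0007
rot(now) [ 0.0002 -0.0001  0.0005] slide tool now [ 0.006 -0.106  2.044] slide after rot [ 0.006 -0.105  2.044]
```

View pics/s5z.png

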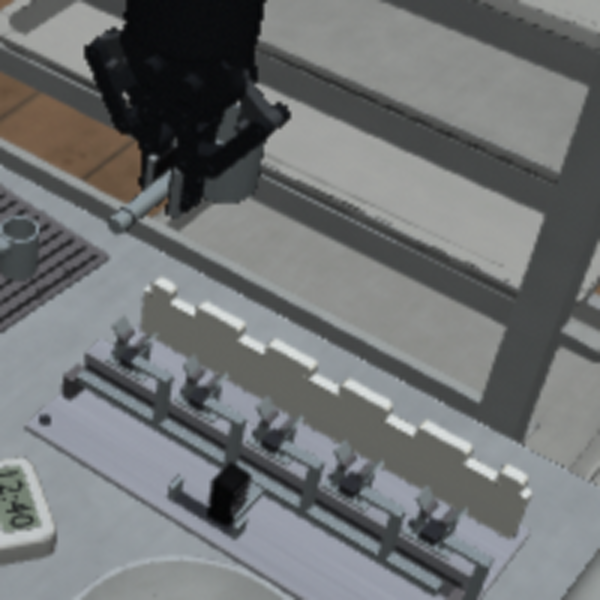

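View pics/t5.png

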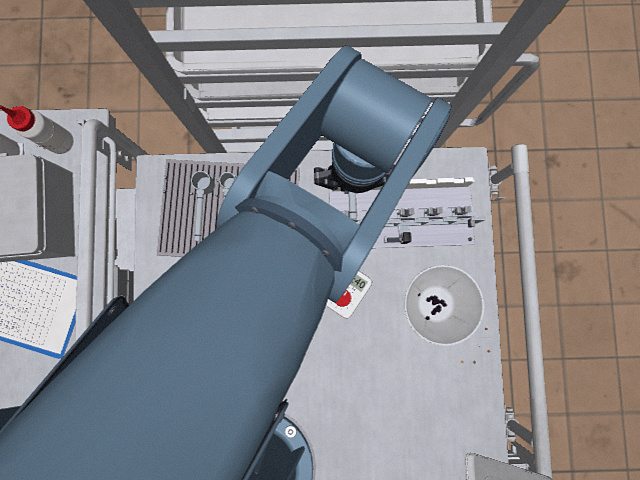

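Run:
```python
from h import *
c=cam("scene"); p=ctrl.get_obs()["eef_pos"]
for dx,dz in((-.058,.019),(-.058,.013),(0,0)): print(proj(c,p+[dx,0,dz]), (proj(c,p+[dx,0,dz])-[330,130])*3)
```

```text
[367.13268255 205.2180876 ] [111.39804764 225.65426281]
[366.87427047 207.83946853] [110.62281141 233.51840559]
[385.65693756 197.82869493] [166.97081267 203.48608479]
```

Emit:
drive_tool(deltas=[{"slide": [0, -0.105, 0.4], "delta_rot": [0, 0, 0], "hand": 0.0}, {"slide": [0, 0, 0.5], "delta_rot": [0, 0, 0], "hand": 0.0}, {"slide": [0, 0, 0.5], "delta_rot": [0, 0, 0], "hand": 0.0}, {"slide": [0, 0, 0.4], "delta_rot": [0, 0, 0], "hand": 0.0}, {"slide": [0, 0, 0], "delta_rot": [0, 0, 0], "hand": 0.0}])

```text
time_s: 13.45
eef_pos: [0.5116, -0.1945, 0.0598]
eef_rot: [-0.002, -0.006, 1.0, 0.001]
wrist_force: [-1.1, 0.2, -1.5]
opening: 0.112
```

```bash
python3 - <<'E'
from h import *
b=cam("scene",'pics/s6.png')["frame"][:,:,::-1]
cv2.imwrite('pics/s6z.png',np.vstack([cv2.resize(b[190:340,330:530],None,fx=4,fy=4,interpolation=cv2.INTER_CUBIC)]))
E
python3 go.py 0.5124 -0.1948 0.035 0.011
```

```text
t 13.50 pos [ 0.5125 -0.1952  0.061 ] F [ 0.2 -0.2 -0.5] open 0.115 tooly ang 0.0119 tilt 0.0015
rot(now) [ 0.0003 -0.0004  0.0003] slide tool now [0.001 0.008 0.52 ] slide after rot [0.002 0.009 0.52 ]
```

View pics/s6z.png

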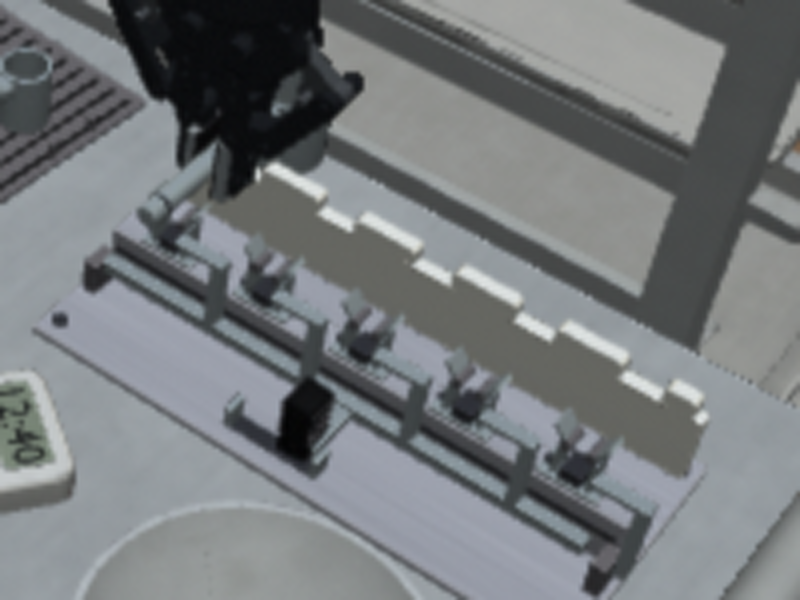

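Run:
```python
from h import *
c=cam("scene"); p=ctrl.get_obs()["eef_pos"]
b=c["frame"][:,:,::-1]
for dx,dz in((-.058,.019),(-.058,.025),(-.058,.013),(-.04,.019)): print((proj(c,p+[dx,0,dz])-[360,220]+.5)*16)
cv2.imwrite('pics/s7z.png',cv2.resize(b[220:257,360:400],None,fx=16,fy=16,interpolation=cv2.INTER_NEAREST))
```

```text
[108.68025057 381.42929222]
[112.53463241 344.39907365]
[104.85926153 418.13869592]
[202.2272858  301.15295204]
```

View pics/s7z.png

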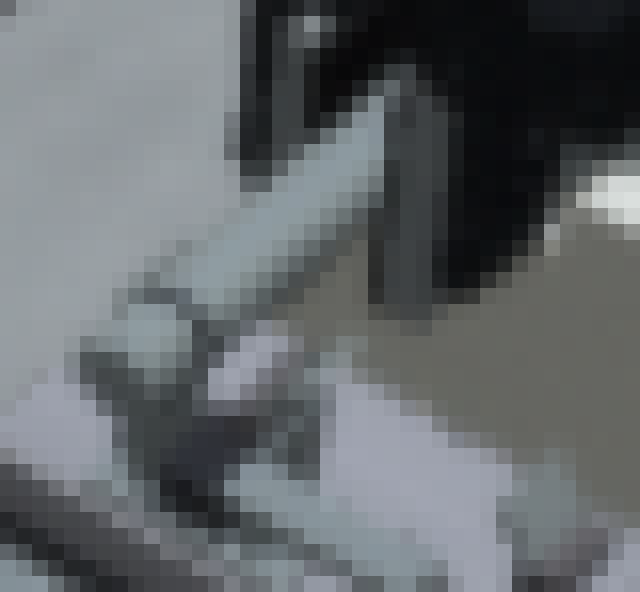

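Emit:
drive_tool(deltas=[{"slide": [0, 0, 0.15], "delta_rot": [0, 0, 0], "hand": 0.0}, {"slide": [0, 0, 0.12], "delta_rot": [0, 0, 0], "hand": 0.0}, {"slide": [0, 0, 0.08], "delta_rot": [0, 0, 0], "hand": 0.0}, {"slide": [0, 0, 0.07], "delta_rot": [0, 0, 0], "hand": 0.0}, {"slide": [0, 0, 0], "delta_rot": [0, 0, 0], "hand": 0.0}])

```text
time_s: 14.18
eef_pos: [0.5128, -0.1956, 0.0399]
eef_rot: [0.0, -0.005, 1.0, 0.0]
wrist_force: [1.3, 2.5, -2.1]
opening: 0.115
```

Emit:
drive_tool(deltas=[{"slide": [0, 0, 0.05], "delta_rot": [0, 0, 0], "hand": 0.0}, {"slide": [0, 0, 0.05], "delta_rot": [0, 0, 0], "hand": 0.0}, {"slide": [0, 0, 0], "delta_rot": [0, 0, 0], "hand": 0.0}, {"slide": [0, 0, 0], "delta_rot": [0, 0, 0], "hand": 0.0}, {"slide": [0, 0, 0], "delta_rot": [0, 0, 0], "hand": 0.0}])

```text
time_s: 14.8
eef_pos: [0.5121, -0.1955, 0.0347]
eef_rot: [-0.001, -0.005, 1.0, 0.001]
wrist_force: [-1.0, 4.9, -2.3]
opening: 0.117
```

```bash
python3 - <<'E'
from h import *
b=cam("scene",'pics/s8.png')["frame"][:,:,::-1]
cv2.imwrite('pics/s8z.png',np.vstack([cv2.resize(b[190:310,340:500],None,fx=5,fy=5,interpolation=cv2.INTER_CUBIC)]))
E
python3 go.py 0.5124 -0.1948 0.035 0.011
```

```text
t 14.85 pos [ 0.5121 -0.1955  0.0348] F [-1.5  4.7 -2.5] open 0.120 tooly ang 0.0110 tilt 0.0017
rot(now) [ 0.0004 -0.0004  0.    ] slide tool now [-0.006  0.015 -0.004] slide after rot [-0.006  0.015 -0.004]
```

View pics/s8z.png

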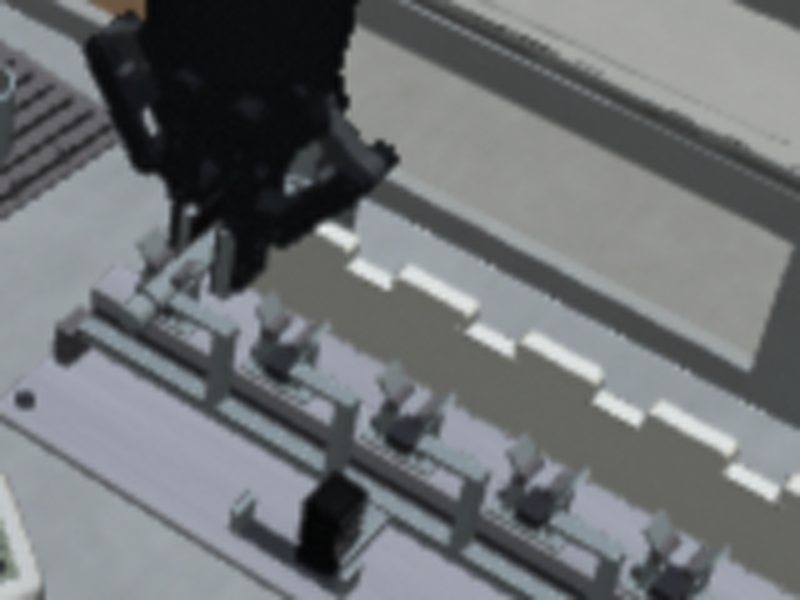

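Emit:
drive_tool(deltas=[{"slide": [0, 0, 0], "delta_rot": [0, 0, 0], "hand": 0.35}, {"slide": [0, 0, 0], "delta_rot": [0, 0, 0], "hand": 0.35}, {"slide": [0, 0, 0], "delta_rot": [0, 0, 0], "hand": 0.35}, {"slide": [0, 0, -0.5], "delta_rot": [0, 0, 0], "hand": 0.35}, {"slide": [0, 0, -0.9], "delta_rot": [0, 0, 0], "hand": 0.35}])

```text
time_s: 15.48
eef_pos: [0.5115, -0.1956, 0.1045]
eef_rot: [-0.002, -0.005, 1.0, 0.001]
wrist_force: [1.0, 0.0, -0.5]
opening: 0.351
```

Emit:
drive_tool(deltas=[{"slide": [0, 0, -0.8], "delta_rot": [0, 0, 0], "hand": 0.35}, {"slide": [0, 0.9, 0], "delta_rot": [0, 0, 0], "hand": 0.35}, {"slide": [0, 1, 0], "delta_rot": [0, 0, 0], "hand": 0.35}, {"slide": [0, 1, 0], "delta_rot": [0, 0, 0], "hand": 0.35}, {"slide": [0, 1, 0], "delta_rot": [0, 0, 0], "hand": 0.35}])

```text
time_s: 16.1
eef_pos: [0.5108, 0.0001, 0.1457]
eef_rot: [0.001, -0.005, 1.0, -0.0]
wrist_force: [0.5, 0.4, -0.4]
opening: 0.35
```

```bash
python3 - <<'E'
from h import *
b=cam("scene",'pics/s9.png')["frame"][:,:,::-1]; t=cam("top",'pics/t9.png')["frame"][:,:,::-1]
cv2.imwrite('pics/s9z.png',np.hstack([cv2.resize(b[190:310,340:420],None,fx=5,fy=5,interpolation=cv2.INTER_CUBIC),cv2.resize(t[150:270,300:380],None,fx=5,fy=5,interpolation=cv2.INTER_CUBIC)]))
E
python3 scoops.py 2354;
python3 go.py 0.4966 0.099 0.1 -0.05
```

```text
2
2 z 0.043 grip [ 0.4823 -0.0044] psi -0.071 len 0.0845 cup [ 0.5436 -0.0088] px [252.6 185.7] zoom [513. 179.]
3 z 0.04 grip [ 0.4788 -0.0507] psi -0.156 len 0.084 cup [ 0.5371 -0.0599] px [278.9 188.7] zoom [645. 193.]
t 16.25 pos [0.5106 0.0007 0.1456] F [ 0.2 -0.3 -0.2] open 0.354 tooly ang 0.0150 tilt 0.0007
rot(now) [-0.0001  0.0002  0.0207] slide tool now [0.25  1.971 0.91 ] slide after rot [0.377 1.95  0.911]
```

View pics/s9z.png

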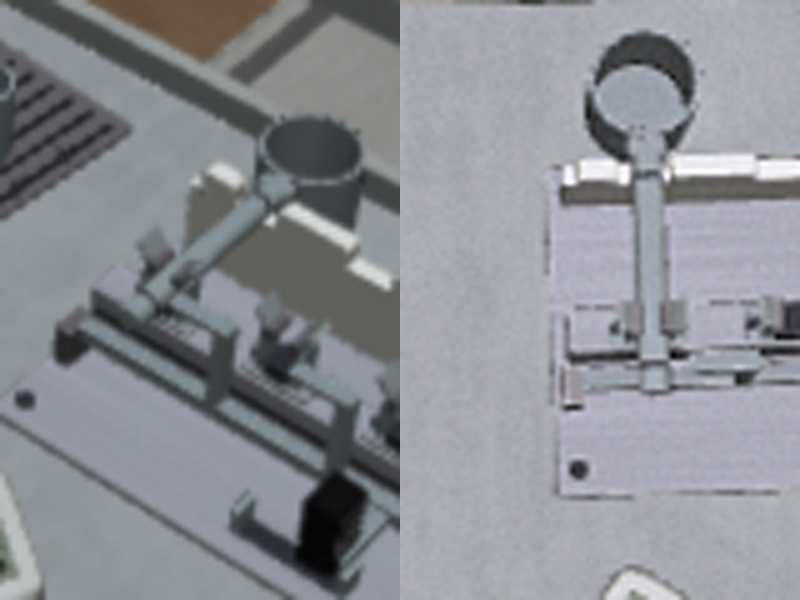

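View pics/t9.png

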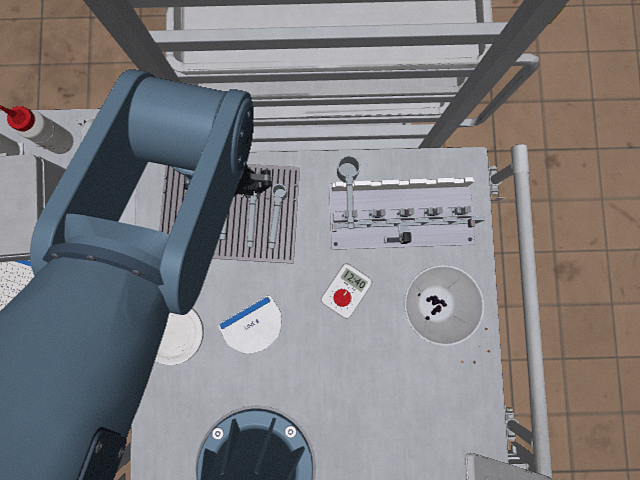

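```bash
cat > railchk.py <<'E'
from h import *
import sys
org=np.array([0.5136,-0.3025]); ps=0.0113; ex=np.array([np.cos(ps),np.sin(ps)]); ey=np.array([-ex[1],ex[0]])
def W(x,y,z): return np.r_[org+ex*x+ey*y,z]
D={1:44,2:39,3:34,4:29,5:24}
if __name__=="__main__":
    C={n:cam(n) for n in("scene","top")}
    for k in map(int,sys.argv[1]):
        y=.108-.054*(k-1)
        for n,(u0,v0) in (("scene",(340,190)),("top",(300,150))):
            c=C[n]
            print(k,n,"cupmouth",(5*(proj(c,W(.042+D[k]/2e3,y,.060))+.5-[u0,v0])).round(),"end top",(5*(proj(c,W(-.058,y,.060))+.5-[u0,v0])).round(),"end top if +12",(5*(proj(c,W(-.058,y,.075))+.5-[u0,v0])).round())
E
python3 railchk.py 1
```

```text
1 scene cupmouth [310. 146.] end top [127. 309.] end top if +12 [130. 281.]
1 top cupmouth [238.  80.] end top [252. 392.] end top if +12 [255. 386.]
```

Run:
```python
import cv2,numpy as np
a=cv2.imread('pics/s3.png');b=cv2.imread('pics/s9.png')
cv2.imwrite('pics/d9.png',np.hstack([cv2.resize(x[140:260,215:370],None,fx=2.5,fy=2.5,interpolation=cv2.INTER_CUBIC) for x in(a,b)]))
```

```text
(no output)
```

View pics/d9.png

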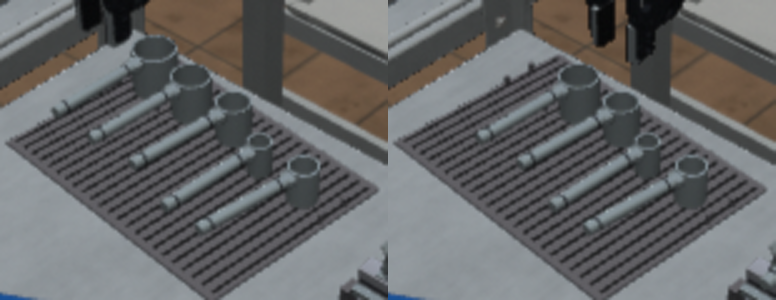

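Emit:
drive_tool(deltas=[{"slide": [0.1, 0.7, 0.1], "delta_rot": [0, 0, 0.02], "hand": 0.35}, {"slide": [0.1, 0.8, 0.2], "delta_rot": [0, 0, 0], "hand": 0.35}, {"slide": [0.15, 0.4, 0.2], "delta_rot": [0, 0, 0], "hand": 0.35}, {"slide": [0, 0, 0.2], "delta_rot": [0, 0, 0], "hand": 0.35}, {"slide": [0, 0, 0], "delta_rot": [0, 0, 0], "hand": 0.35}])

```text
time_s: 16.98
eef_pos: [0.4958, 0.093, 0.1095]
eef_rot: [-0.001, 0.027, 1.0, -0.0]
wrist_force: [-0.3, 0.1, 0.2]
opening: 0.348
```

```bash
python3 go.py 0.4966 0.0993 0.024 -0.05
```

```text
t 16.98 pos [0.4958 0.093  0.1095] F [-0.3  0.1  0.2] open 0.348 tooly ang -0.0532 tilt 0.0014
rot(now) [-0.0002 -0.0004 -0.001 ] slide tool now [-0.012  0.129  1.711] slide after rot [-0.01   0.128  1.711]
```

Emit:
drive_tool(deltas=[{"slide": [-0.01, 0.13, 0.4], "delta_rot": [0, 0, 0], "hand": 0.35}, {"slide": [0, 0, 0.5], "delta_rot": [0, 0, 0], "hand": 0.35}, {"slide": [0, 0, 0.5], "delta_rot": [0, 0, 0], "hand": 0.35}, {"slide": [0, 0, 0.3], "delta_rot": [0, 0, 0], "hand": 0.35}, {"slide": [0, 0, 0], "delta_rot": [0, 0, 0], "hand": 0.35}])

```text
time_s: 17.6
eef_pos: [0.4963, 0.1, 0.0246]
eef_rot: [-0.001, 0.027, 1.0, -0.0]
wrist_force: [-0.5, -0.1, -0.8]
opening: 0.35
```

Emit:
drive_tool(deltas=[{"slide": [0, 0, 0], "delta_rot": [0, 0, 0], "hand": 0.0}, {"slide": [0, 0, 0], "delta_rot": [0, 0, 0], "hand": 0.0}, {"slide": [0, 0, 0], "delta_rot": [0, 0, 0], "hand": 0.0}, {"slide": [0, 0, 0], "delta_rot": [0, 0, 0], "hand": 0.0}, {"slide": [0, 0, -0.2], "delta_rot": [0, 0, 0], "hand": 0.0}])

```text
time_s: 18.23
eef_pos: [0.4956, 0.101, 0.0349]
eef_rot: [-0.001, 0.026, 1.0, 0.0]
wrist_force: [-0.8, 0.3, -1.9]
opening: 0.116
```

Emit:
drive_tool(deltas=[{"slide": [0, 0, -0.5], "delta_rot": [0, 0, 0], "hand": 0.0}, {"slide": [0, 0, -0.8], "delta_rot": [0, 0, -0.01], "hand": 0.0}, {"slide": [0, 0, -0.8], "delta_rot": [0, 0, -0.01], "hand": 0.0}, {"slide": [0, -0.4, -0.2], "delta_rot": [0, 0, 0], "hand": 0.0}, {"slide": [0, -0.8, 0], "delta_rot": [0, 0, 0], "hand": 0.0}])

```text
time_s: 18.85
eef_pos: [0.4979, 0.0413, 0.1522]
eef_rot: [0.001, -0.007, 1.0, 0.0]
wrist_force: [0.5, -1.0, -2.2]
opening: 0.117
```

```bash
python3 -c "
from railchk import *
for k in range(5): print(k+1,W(0,.108-.054*k,0).round(4))"; python3 go.py 0.513 -0.2485 0.15 0.011
```

```text
1 [ 0.5124 -0.1945  0.    ]
2 [ 0.513  -0.2485  0.    ]
3 [ 0.5136 -0.3025  0.    ]
4 [ 0.5142 -0.3565  0.    ]
5 [ 0.5148 -0.4105  0.    ]
t 18.85 pos [0.4979 0.0413 0.1522] F [ 0.5 -1.  -2.2] open 0.117 tooly ang 0.0139 tilt 0.0027
rot(now) [0.     0.0009 0.0009] slide tool now [-0.222 -5.8    0.044] slide after rot [-0.239 -5.799  0.044]
```

Emit:
drive_tool(deltas=[{"slide": [-0.05, -0.9, 0], "delta_rot": [0, 0, 0], "hand": 0.0}, {"slide": [-0.05, -0.9, 0], "delta_rot": [0, 0, 0], "hand": 0.0}, {"slide": [-0.05, -0.9, 0], "delta_rot": [0, 0, 0], "hand": 0.0}, {"slide": [-0.05, -0.9, 0], "delta_rot": [0, 0, 0], "hand": 0.0}, {"slide": [-0.03, -0.9, 0], "delta_rot": [0, 0, 0], "hand": 0.0}])

```text
time_s: 19.48
eef_pos: [0.511, -0.1851, 0.1506]
eef_rot: [-0.0, -0.006, 1.0, 0.0]
wrist_force: [1.2, 0.8, -1.6]
opening: 0.116
```

Emit:
drive_tool(deltas=[{"slide": [0, -0.6, 0.1], "delta_rot": [0, 0, 0], "hand": 0.0}, {"slide": [0, -0.3, 0.2], "delta_rot": [0, 0, 0], "hand": 0.0}, {"slide": [0, 0, 0.3], "delta_rot": [0, 0, 0], "hand": 0.0}, {"slide": [0, 0, 0], "delta_rot": [0, 0, 0], "hand": 0.0}, {"slide": [0, 0, 0], "delta_rot": [0, 0, 0], "hand": 0.0}])

```text
time_s: 20.1
eef_pos: [0.5118, -0.2277, 0.1201]
eef_rot: [-0.0, -0.006, 1.0, 0.0]
wrist_force: [0.5, -0.1, -1.5]
opening: 0.117
```

```bash
python3 go.py 0.513 -0.2485 0.06 0.011
```

```text
t 20.10 pos [ 0.5118 -0.2277  0.1201] F [ 0.5 -0.1 -1.5] open 0.117 tooly ang 0.0124 tilt 0.0009
rot(now) [ 0.0002 -0.0002  0.0005] slide tool now [-0.019 -0.417  1.201] slide after rot [-0.019 -0.416  1.202]
```

Emit:
drive_tool(deltas=[{"slide": [-0.02, -0.42, 0.2], "delta_rot": [0, 0, 0], "hand": 0.0}, {"slide": [0, 0, 0.4], "delta_rot": [0, 0, 0], "hand": 0.0}, {"slide": [0, 0, 0.4], "delta_rot": [0, 0, 0], "hand": 0.0}, {"slide": [0, 0, 0.2], "delta_rot": [0, 0, 0], "hand": 0.0}, {"slide": [0, 0, 0], "delta_rot": [0, 0, 0], "hand": 0.0}])

```text
time_s: 20.72
eef_pos: [0.5127, -0.25, 0.0596]
eef_rot: [-0.001, -0.006, 1.0, 0.0]
wrist_force: [-0.8, 0.6, -1.1]
opening: 0.115
```

```bash
python3 - <<'E'
from h import *
b=cam("scene",'pics/s10.png')["frame"][:,:,::-1]
cv2.imwrite('pics/s10z.png',cv2.resize(b[190:310,340:500],None,fx=5,fy=5,interpolation=cv2.INTER_CUBIC))
E
python3 go.py 0.513 -0.2485 0.035 0.011
```

```text
t 20.77 pos [ 0.5132 -0.2503  0.0604] F [-0.  -0.8 -1.3] open 0.116 tooly ang 0.0110 tilt 0.0001
rot(now) [-0.  0.  0.] slide tool now [0.003 0.037 0.508] slide after rot [0.003 0.037 0.508]
```

View pics/s10z.png

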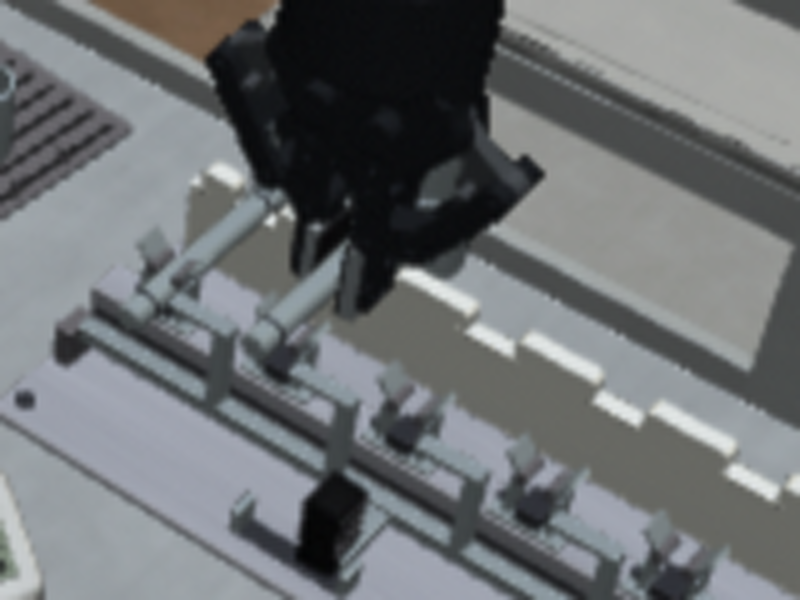

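Emit:
drive_tool(deltas=[{"slide": [0, 0.04, 0.12], "delta_rot": [0, 0, 0], "hand": 0.0}, {"slide": [0, 0, 0.14], "delta_rot": [0, 0, 0], "hand": 0.0}, {"slide": [0, 0, 0.1], "delta_rot": [0, 0, 0], "hand": 0.0}, {"slide": [0, 0, 0.08], "delta_rot": [0, 0, 0], "hand": 0.0}, {"slide": [0, 0, 0.07], "delta_rot": [0, 0, 0], "hand": 0.0}])

```text
time_s: 21.4
eef_pos: [0.5132, -0.2482, 0.0368]
eef_rot: [-0.0, -0.006, 1.0, 0.0]
wrist_force: [-14.6, 8.5, 40.2]
opening: 0.113
```

Emit:
drive_tool(deltas=[{"slide": [0, 0, 0], "delta_rot": [0, 0, 0], "hand": 0.0}, {"slide": [0, 0, 0], "delta_rot": [0, 0, 0], "hand": 0.35}, {"slide": [0, 0, 0], "delta_rot": [0, 0, 0], "hand": 0.35}, {"slide": [0, 0, 0], "delta_rot": [0, 0, 0], "hand": 0.35}, {"slide": [0, 0, 0], "delta_rot": [0, 0, 0], "hand": 0.35}])

```text
time_s: 22.02
eef_pos: [0.5129, -0.2479, 0.0345]
eef_rot: [-0.0, -0.006, 1.0, 0.0]
wrist_force: [0.4, -0.3, -0.3]
opening: 0.348
```

Emit:
drive_tool(deltas=[{"slide": [0, 0, -0.5], "delta_rot": [0, 0, 0], "hand": 0.35}, {"slide": [0, 0, -0.9], "delta_rot": [0, 0, 0], "hand": 0.35}, {"slide": [0, 0, -0.8], "delta_rot": [0, 0, 0], "hand": 0.35}, {"slide": [0, 0.9, 0], "delta_rot": [0, 0, 0], "hand": 0.35}, {"slide": [0, 1, 0], "delta_rot": [0, 0, 0], "hand": 0.35}])

```text
time_s: 22.65
eef_pos: [0.5123, -0.1527, 0.1455]
eef_rot: [0.001, -0.005, 1.0, -0.0]
wrist_force: [0.5, 0.9, -0.5]
opening: 0.353
```

```bash
cat > look.py <<'E'
from h import *
import sys
n=sys.argv[1]
b=cam("scene",f'pics/s{n}.png')["frame"][:,:,::-1]; t=cam("top",f'pics/t{n}.png')["frame"][:,:,::-1]
z=lambda im,r0,r1,c0,c1,f: cv2.resize(im[r0:r1,c0:c1],None,fx=f,fy=f,interpolation=cv2.INTER_CUBIC)
A=np.hstack([z(b,190,310,340,500,2.5),z(t,150,270,300,460+20,2.5)[:, :400]])
B=np.hstack([z(b,140,260,215,375,2.5),z(t,150,270,150,310,2.5)])
cv2.imwrite(f'pics/L{n}.png',np.vstack([A,B]))
E
python3 look.py 11; python3 scoops.py 354;  python3 go.py 0.4993 0.049 0.1 -0.1
```

```text
0
t 22.80 pos [ 0.5117 -0.1509  0.1446] F [0.4 0.3 0.1] open 0.352 tooly ang 0.0143 tilt 0.0007
rot(now) [ 0.0001 -0.0002  0.0364] slide tool now [0.191 4.    0.894] slide after rot [0.646 3.953 0.892]
```

View pics/L11.png

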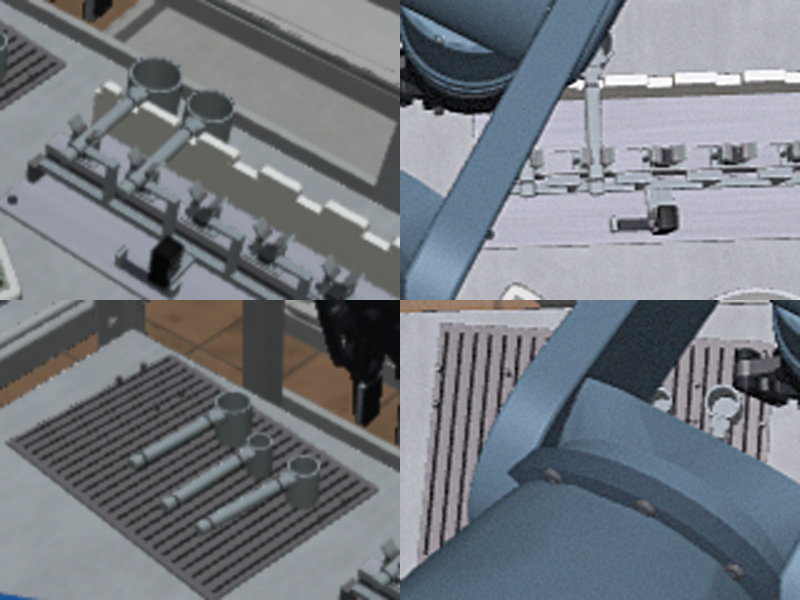

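```bash
python3 railchk.py 12
python3 - <<'E'
import cv2
b=cv2.imread('pics/s11.png')
cv2.imwrite('pics/s11z.png',cv2.resize(b[190:310,340:500],None,fx=5,fy=5,interpolation=cv2.INTER_CUBIC))
E
```

```text
1 scene cupmouth [310. 146.] end top [127. 309.] end top if +12 [130. 281.]
1 top cupmouth [238.  80.] end top [252. 392.] end top if +12 [255. 386.]
2 scene cupmouth [421. 210.] end top [245. 378.] end top if +12 [249. 350.]
2 top cupmouth [377.  81.] end top [393. 387.] end top if +12 [399. 381.]
```

View pics/s11z.png

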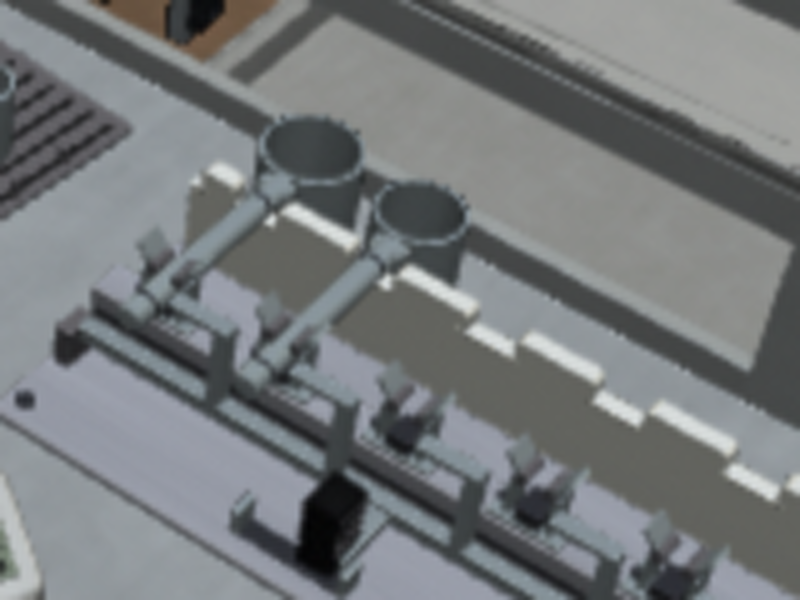

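Emit:
drive_tool(deltas=[{"slide": [0.05, 0.8, 0.1], "delta_rot": [0, 0, 0.018], "hand": 0.35}, {"slide": [0.1, 1, 0.2], "delta_rot": [0, 0, 0.018], "hand": 0.35}, {"slide": [0.15, 1, 0.2], "delta_rot": [0, 0, 0], "hand": 0.35}, {"slide": [0.15, 0.8, 0.2], "delta_rot": [0, 0, 0], "hand": 0.35}, {"slide": [0.1, 0.3, 0.1], "delta_rot": [0, 0, 0], "hand": 0.35}])

```text
time_s: 23.52
eef_pos: [0.4969, 0.0444, 0.1041]
eef_rot: [-0.0, 0.051, 0.999, -0.0]
wrist_force: [-0.6, 0.6, 0.0]
opening: 0.352
```

Emit:
drive_tool(deltas=[{"slide": [0, 0, 0], "delta_rot": [0, 0, 0], "hand": 0.35}, {"slide": [0, 0, 0], "delta_rot": [0, 0, 0], "hand": 0.35}, {"slide": [0, 0, 0], "delta_rot": [0, 0, 0], "hand": 0.35}, {"slide": [0, 0, 0], "delta_rot": [0, 0, 0], "hand": 0.35}, {"slide": [0, 0, 0], "delta_rot": [0, 0, 0], "hand": 0.35}])

```text
time_s: 24.15
eef_pos: [0.4972, 0.0432, 0.1049]
eef_rot: [0.0, 0.051, 0.999, -0.0]
wrist_force: [-0.7, 0.1, -0.3]
opening: 0.351
```

```bash
python3 go.py 0.4993 0.0495 0.021 -0.1; python3 look.py 12
```

```text
t 24.15 pos [0.4972 0.0432 0.1049] F [-0.7  0.1 -0.3] open 0.351 tooly ang -0.1027 tilt 0.0002
rot(now) [-0.      0.0001 -0.0009] slide tool now [-0.028  0.129  1.678] slide after rot [-0.028  0.129  1.678]
```

View pics/L12.png

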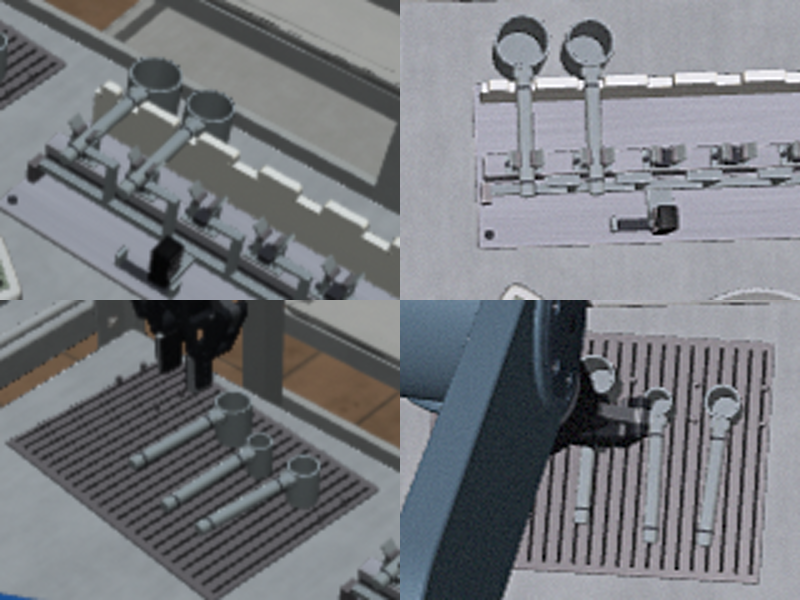

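Emit:
drive_tool(deltas=[{"slide": [-0.03, 0.13, 0.4], "delta_rot": [0, 0, 0], "hand": 0.35}, {"slide": [0, 0, 0.5], "delta_rot": [0, 0, 0], "hand": 0.35}, {"slide": [0, 0, 0.5], "delta_rot": [0, 0, 0], "hand": 0.35}, {"slide": [0, 0, 0.27], "delta_rot": [0, 0, 0], "hand": 0.35}, {"slide": [0, 0, 0], "delta_rot": [0, 0, 0], "hand": 0.35}])

```text
time_s: 24.88
eef_pos: [0.4985, 0.0501, 0.0205]
eef_rot: [-0.001, 0.051, 0.999, 0.0]
wrist_force: [0.2, 0.2, 1.3]
opening: 0.352
```

Emit:
drive_tool(deltas=[{"slide": [0, 0, 0], "delta_rot": [0, 0, 0], "hand": 0.0}, {"slide": [0, 0, 0], "delta_rot": [0, 0, 0], "hand": 0.0}, {"slide": [0, 0, 0], "delta_rot": [0, 0, 0], "hand": 0.0}, {"slide": [0, 0, 0], "delta_rot": [0, 0, 0], "hand": 0.0}, {"slide": [0, 0, -0.2], "delta_rot": [0, 0, 0], "hand": 0.0}])

```text
time_s: 25.5
eef_pos: [0.4984, 0.0501, 0.031]
eef_rot: [-0.001, 0.051, 0.999, 0.0]
wrist_force: [-0.7, -0.8, -0.2]
opening: 0.116
```

Emit:
drive_tool(deltas=[{"slide": [0, 0, -0.5], "delta_rot": [0, 0, 0], "hand": 0.0}, {"slide": [0, 0, -0.8], "delta_rot": [0, 0, -0.018], "hand": 0.0}, {"slide": [0, 0, -0.8], "delta_rot": [0, 0, -0.018], "hand": 0.0}, {"slide": [0, -0.4, -0.3], "delta_rot": [0, 0, 0], "hand": 0.0}, {"slide": [0, -0.8, 0], "delta_rot": [0, 0, 0], "hand": 0.0}])

```text
time_s: 26.12
eef_pos: [0.501, -0.0099, 0.1537]
eef_rot: [0.002, -0.007, 1.0, -0.0]
wrist_force: [0.3, -0.1, -2.0]
opening: 0.116
```

```bash
python3 go.py 0.5136 -0.3025 0.12 0.011
```

```text
t 26.12 pos [ 0.501  -0.0099  0.1537] F [ 0.3 -0.1 -2. ] open 0.116 tooly ang 0.0138 tilt 0.0038
rot(now) [-0.0002  0.0012  0.0009] slide tool now [-0.169 -5.854  0.68 ] slide after rot [-0.188 -5.854  0.675]
```

Emit:
drive_tool(deltas=[{"slide": [-0.03, -0.9, 0], "delta_rot": [0, 0, 0], "hand": 0.0}, {"slide": [-0.03, -0.9, 0], "delta_rot": [0, 0, 0], "hand": 0.0}, {"slide": [-0.03, -0.9, 0], "delta_rot": [0, 0, 0], "hand": 0.0}, {"slide": [-0.03, -0.9, 0], "delta_rot": [0, 0, 0], "hand": 0.0}, {"slide": [-0.03, -0.9, 0], "delta_rot": [0, 0, 0], "hand": 0.0}])

```text
time_s: 26.75
eef_pos: [0.5096, -0.2363, 0.1517]
eef_rot: [-0.0, -0.005, 1.0, 0.0]
wrist_force: [0.2, -0.4, -0.8]
opening: 0.116
```

Emit:
drive_tool(deltas=[{"slide": [0, -0.8, 0], "delta_rot": [0, 0, 0], "hand": 0.0}, {"slide": [0, -0.4, 0.2], "delta_rot": [0, 0, 0], "hand": 0.0}, {"slide": [0, 0, 0.4], "delta_rot": [0, 0, 0], "hand": 0.0}, {"slide": [0, 0, 0], "delta_rot": [0, 0, 0], "hand": 0.0}, {"slide": [0, 0, 0], "delta_rot": [0, 0, 0], "hand": 0.0}])

```text
time_s: 27.38
eef_pos: [0.5107, -0.2941, 0.1215]
eef_rot: [-0.0, -0.006, 1.0, 0.0]
wrist_force: [-0.0, -0.4, -0.6]
opening: 0.119
```

```bash
python3 go.py 0.5136 -0.3025 0.06 0.011
```

```text
t 27.38 pos [ 0.5107 -0.2941  0.1215] F [-0.  -0.4 -0.6] open 0.119 tooly ang 0.0119 tilt 0.0005
rot(now) [ 0.0001 -0.0001  0.0003] slide tool now [-0.056 -0.168  1.229] slide after rot [-0.056 -0.168  1.229]
```

Emit:
drive_tool(deltas=[{"slide": [-0.055, -0.165, 0.2], "delta_rot": [0, 0, 0], "hand": 0.0}, {"slide": [0, 0, 0.4], "delta_rot": [0, 0, 0], "hand": 0.0}, {"slide": [0, 0, 0.4], "delta_rot": [0, 0, 0], "hand": 0.0}, {"slide": [0, 0, 0.2], "delta_rot": [0, 0, 0], "hand": 0.0}, {"slide": [0, 0, 0], "delta_rot": [0, 0, 0], "hand": 0.0}])

```text
time_s: 28.0
eef_pos: [0.5126, -0.3024, 0.0597]
eef_rot: [-0.001, -0.005, 1.0, 0.001]
wrist_force: [0.2, -0.3, -0.6]
opening: 0.114
```

```bash
python3 look.py 13
python3 go.py 0.5136 -0.3025 0.035 0.011
```

```text
t 28.10 pos [ 0.5136 -0.3033  0.0614] F [ 0.7  0.9 -1.4] open 0.114 tooly ang 0.0110 tilt 0.0002
rot(now) [-0.  0.  0.] slide tool now [-0.     0.016  0.528] slide after rot [-0.     0.016  0.528]
```

View pics/L13.png

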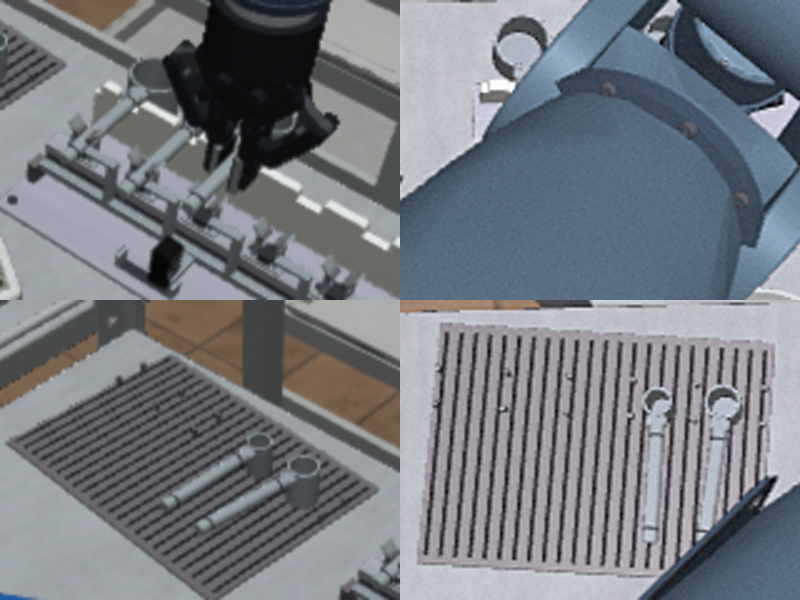

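Emit:
drive_tool(deltas=[{"slide": [0, 0.02, 0.12], "delta_rot": [0, 0, 0], "hand": 0.0}, {"slide": [0, 0, 0.12], "delta_rot": [0, 0, 0], "hand": 0.0}, {"slide": [0, 0, 0.08], "delta_rot": [0, 0, 0], "hand": 0.0}, {"slide": [0, 0, 0.07], "delta_rot": [0, 0, 0], "hand": 0.0}, {"slide": [0, 0, 0.05], "delta_rot": [0, 0, 0], "hand": 0.0}])

```text
time_s: 28.72
eef_pos: [0.5135, -0.3022, 0.0392]
eef_rot: [0.0, -0.006, 1.0, -0.0]
wrist_force: [0.2, -0.6, -1.5]
opening: 0.115
```

Emit:
drive_tool(deltas=[{"slide": [0, 0, 0.04], "delta_rot": [0, 0, 0], "hand": 0.0}, {"slide": [0, 0, 0.04], "delta_rot": [0, 0, 0], "hand": 0.0}, {"slide": [0, 0, 0.01], "delta_rot": [0, 0, 0], "hand": 0.0}, {"slide": [0, 0, 0], "delta_rot": [0, 0, 0], "hand": 0.0}, {"slide": [0, 0, 0], "delta_rot": [0, 0, 0], "hand": 0.0}])

```text
time_s: 29.35
eef_pos: [0.5132, -0.3022, 0.0361]
eef_rot: [-0.0, -0.006, 1.0, 0.0]
wrist_force: [-5.8, 2.4, 11.8]
opening: 0.116
```

Emit:
drive_tool(deltas=[{"slide": [0, 0, 0], "delta_rot": [0, 0, 0], "hand": 0.35}, {"slide": [0, 0, 0], "delta_rot": [0, 0, 0], "hand": 0.35}, {"slide": [0, 0, 0], "delta_rot": [0, 0, 0], "hand": 0.35}, {"slide": [0, 0, -0.5], "delta_rot": [0, 0, 0], "hand": 0.35}, {"slide": [0, 0, -0.9], "delta_rot": [0, 0, 0], "hand": 0.35}])

```text
time_s: 29.98
eef_pos: [0.512, -0.3009, 0.1032]
eef_rot: [-0.002, -0.005, 1.0, 0.002]
wrist_force: [0.5, -0.9, 0.1]
opening: 0.35
```

Emit:
drive_tool(deltas=[{"slide": [0, 0.3, -0.8], "delta_rot": [0, 0, 0], "hand": 0.35}, {"slide": [0, 1, 0], "delta_rot": [0, 0, 0], "hand": 0.35}, {"slide": [0, 1, 0], "delta_rot": [0, 0, 0], "hand": 0.35}, {"slide": [0, 1, 0], "delta_rot": [0, 0, 0], "hand": 0.35}, {"slide": [0, 0.5, 0], "delta_rot": [0, 0, 0], "hand": 0.35}])

```text
time_s: 30.6
eef_pos: [0.5108, -0.1097, 0.1446]
eef_rot: [-0.0, -0.006, 1.0, 0.0]
wrist_force: [-0.4, -1.1, 0.3]
opening: 0.35
```

```bash
python3 look.py 14; python3 railchk.py 3; python3 go.py 0.4795 -0.0495 0.1 -0.15
```

```text
3 scene cupmouth [538. 277.] end top [369. 450.] end top if +12 [375. 422.]
3 top cupmouth [517.  83.] end top [534. 382.] end top if +12 [543. 376.]
t 30.80 pos [ 0.5115 -0.1122  0.1449] F [-0.3 -0.3 -0.3] open 0.353 tooly ang 0.0122 tilt 0.0006
rot(now) [-0.0002  0.0001  0.0516] slide tool now [0.625 1.263 0.896] slide after rot [0.82  1.145 0.897]
```

View pics/L14.png

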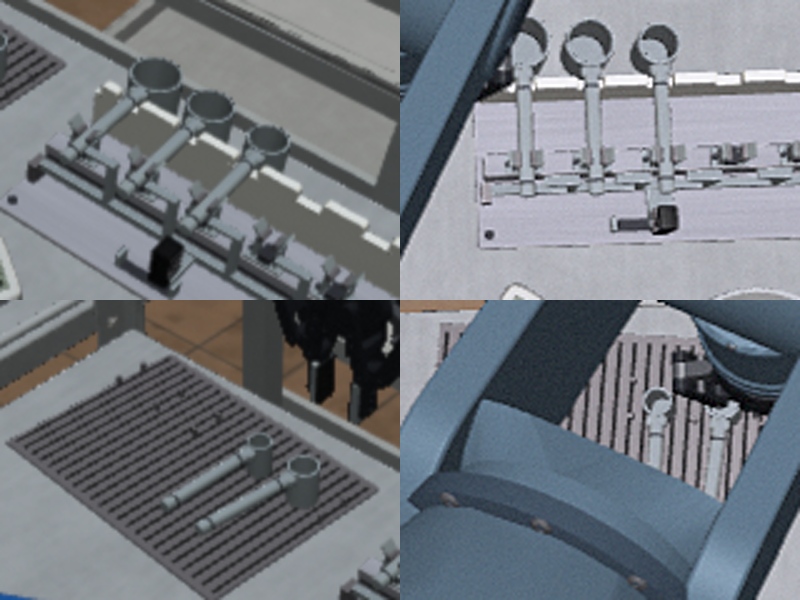

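Run:
```python
import cv2
b=cv2.imread('pics/s14.png')
cv2.imwrite('pics/s14z.png',cv2.resize(b[210:300,360:460],None,fx=8,fy=8,interpolation=cv2.INTER_CUBIC)[:600])
```

```text
(no output)
```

View pics/s14z.png

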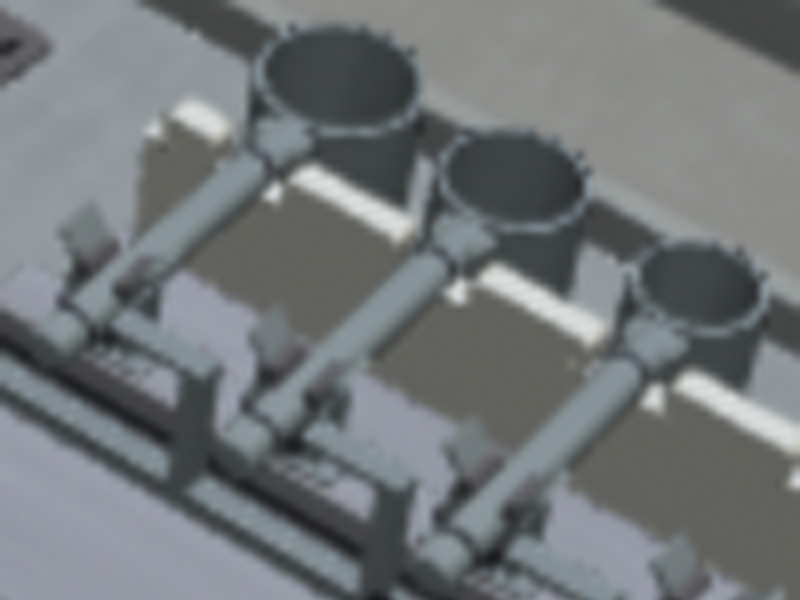

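Emit:
drive_tool(deltas=[{"slide": [0.2, 0.4, 0.2], "delta_rot": [0, 0, 0.026], "hand": 0.35}, {"slide": [0.3, 0.5, 0.3], "delta_rot": [0, 0, 0.026], "hand": 0.35}, {"slide": [0.25, 0.25, 0.3], "delta_rot": [0, 0, 0], "hand": 0.35}, {"slide": [0, 0, 0], "delta_rot": [0, 0, 0], "hand": 0.35}, {"slide": [0, 0, 0], "delta_rot": [0, 0, 0], "hand": 0.35}])

```text
time_s: 31.42
eef_pos: [0.4786, -0.0535, 0.1056]
eef_rot: [0.001, 0.077, 0.997, -0.0]
wrist_force: [0.1, -0.3, -0.1]
opening: 0.347
```

```bash
python3 go.py 0.479 -0.049 0.018 -0.15; python3 look.py 15
```

```text
t 31.43 pos [ 0.4786 -0.0535  0.1056] F [ 0.1 -0.3 -0.1] open 0.347 tooly ang -0.1533 tilt 0.0018
rot(now) [-0.0002  0.0005 -0.0011] slide tool now [0.008 0.091 1.751] slide after rot [0.005 0.09  1.751]
```

View pics/L15.png

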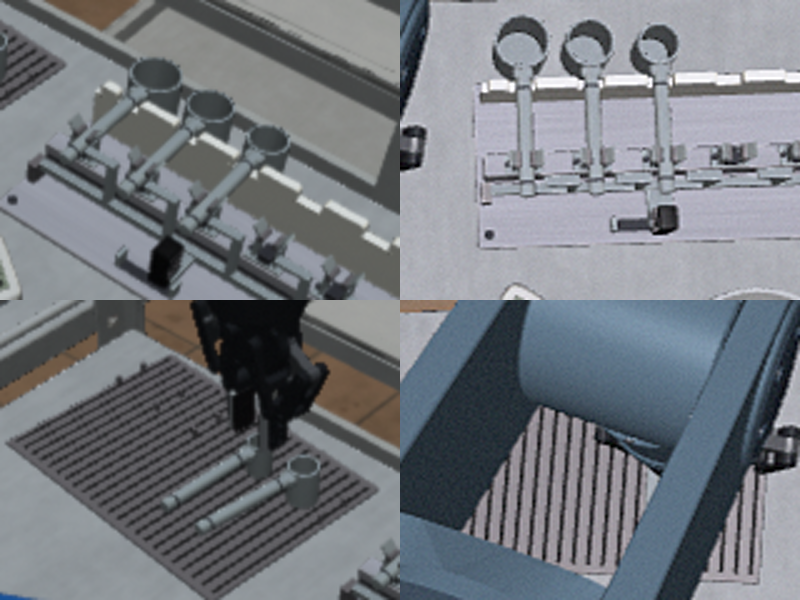

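Emit:
drive_tool(deltas=[{"slide": [0.0, 0.09, 0.4], "delta_rot": [0, 0, 0], "hand": 0.35}, {"slide": [0, 0, 0.5], "delta_rot": [0, 0, 0], "hand": 0.35}, {"slide": [0, 0, 0.5], "delta_rot": [0, 0, 0], "hand": 0.35}, {"slide": [0, 0, 0.34], "delta_rot": [0, 0, 0], "hand": 0.35}, {"slide": [0, 0, 0], "delta_rot": [0, 0, 0], "hand": 0.35}])

```text
time_s: 32.15
eef_pos: [0.4776, -0.0477, 0.017]
eef_rot: [-0.001, 0.076, 0.997, 0.0]
wrist_force: [0.2, -0.4, 0.1]
opening: 0.347
```

Emit:
drive_tool(deltas=[{"slide": [0, 0, 0], "delta_rot": [0, 0, 0], "hand": 0.0}, {"slide": [0, 0, 0], "delta_rot": [0, 0, 0], "hand": 0.0}, {"slide": [0, 0, 0], "delta_rot": [0, 0, 0], "hand": 0.0}, {"slide": [0, 0, 0], "delta_rot": [0, 0, 0], "hand": 0.0}, {"slide": [0, 0, -0.2], "delta_rot": [0, 0, 0], "hand": 0.0}])

```text
time_s: 32.78
eef_pos: [0.4773, -0.0472, 0.0276]
eef_rot: [-0.001, 0.076, 0.997, 0.0]
wrist_force: [0.4, -0.1, -1.3]
opening: 0.116
```

Emit:
drive_tool(deltas=[{"slide": [0, 0, -0.5], "delta_rot": [0, 0, 0], "hand": 0.0}, {"slide": [0, 0, -0.8], "delta_rot": [0, 0, -0.026], "hand": 0.0}, {"slide": [0, 0, -0.8], "delta_rot": [0, 0, -0.026], "hand": 0.0}, {"slide": [-0.1, -0.4, -0.3], "delta_rot": [0, 0, 0], "hand": 0.0}, {"slide": [-0.1, -0.8, 0], "delta_rot": [0, 0, 0], "hand": 0.0}])

```text
time_s: 33.4
eef_pos: [0.4898, -0.1083, 0.1493]
eef_rot: [0.001, -0.006, 1.0, -0.001]
wrist_force: [0.2, -0.5, -0.7]
opening: 0.117
```

```bash
python3 go.py 0.5142 -0.3565 0.12 0.011; python3 look.py 16
```

```text
t 33.40 pos [ 0.4898 -0.1083  0.1493] F [ 0.2 -0.5 -0.7] open 0.117 tooly ang 0.0120 tilt 0.0029
rot(now) [-0.0004  0.0008  0.0003] slide tool now [-0.427 -4.969  0.594] slide after rot [-0.434 -4.969  0.586]
```

View pics/L16.png

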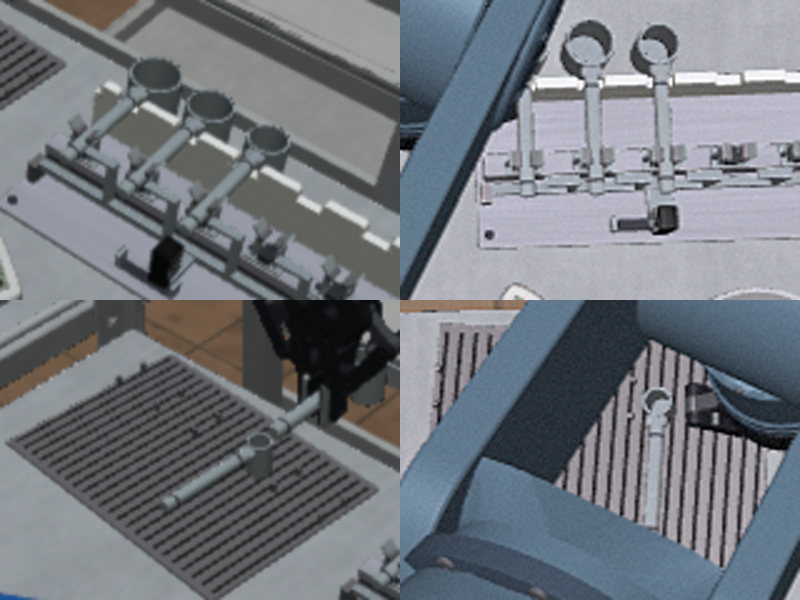

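Emit:
drive_tool(deltas=[{"slide": [-0.05, -0.9, 0], "delta_rot": [0, 0, 0], "hand": 0.0}, {"slide": [-0.08, -0.9, 0], "delta_rot": [0, 0, 0], "hand": 0.0}, {"slide": [-0.08, -0.9, 0], "delta_rot": [0, 0, 0], "hand": 0.0}, {"slide": [-0.08, -0.9, 0], "delta_rot": [0, 0, 0], "hand": 0.0}, {"slide": [-0.08, -0.8, 0], "delta_rot": [0, 0, 0], "hand": 0.0}])

```text
time_s: 34.12
eef_pos: [0.5089, -0.3289, 0.1465]
eef_rot: [-0.001, -0.004, 1.0, 0.001]
wrist_force: [0.1, -0.4, -0.4]
opening: 0.115
```

Emit:
drive_tool(deltas=[{"slide": [0, -0.4, 0.1], "delta_rot": [0, 0, 0], "hand": 0.0}, {"slide": [0, 0, 0.2], "delta_rot": [0, 0, 0], "hand": 0.0}, {"slide": [0, 0, 0.3], "delta_rot": [0, 0, 0], "hand": 0.0}, {"slide": [0, 0, 0], "delta_rot": [0, 0, 0], "hand": 0.0}, {"slide": [0, 0, 0], "delta_rot": [0, 0, 0], "hand": 0.0}])

```text
time_s: 34.75
eef_pos: [0.5101, -0.3462, 0.1178]
eef_rot: [-0.0, -0.006, 1.0, 0.0]
wrist_force: [0.3, -0.5, 0.2]
opening: 0.118
```

```bash
python3 go.py 0.5132 -0.3565 0.06 0.011
```

```text
t 34.75 pos [ 0.5101 -0.3462  0.1178] F [ 0.3 -0.5  0.2] open 0.118 tooly ang 0.0122 tilt 0.0004
rot(now) [ 0.0001 -0.0001  0.0004] slide tool now [-0.059 -0.206  1.155] slide after rot [-0.059 -0.206  1.155]
```

Emit:
drive_tool(deltas=[{"slide": [-0.055, -0.2, 0.2], "delta_rot": [0, 0, 0], "hand": 0.0}, {"slide": [0, 0, 0.4], "delta_rot": [0, 0, 0], "hand": 0.0}, {"slide": [0, 0, 0.4], "delta_rot": [0, 0, 0], "hand": 0.0}, {"slide": [0, 0, 0.15], "delta_rot": [0, 0, 0], "hand": 0.0}, {"slide": [0, 0, 0], "delta_rot": [0, 0, 0], "hand": 0.0}])

```text
time_s: 35.38
eef_pos: [0.5121, -0.3566, 0.0589]
eef_rot: [-0.001, -0.005, 1.0, 0.001]
wrist_force: [0.5, 0.0, -1.2]
opening: 0.117
```

```bash
python3 look.py 17
python3 go.py 0.5132 -0.3565 0.035 0.011
```

```text
t 35.48 pos [ 0.5131 -0.3574  0.0606] F [-0.7 -0.4 -0.4] open 0.114 tooly ang 0.0111 tilt 0.0006
rot(now) [-0.0001  0.0001  0.    ] slide tool now [-0.003  0.019  0.512] slide after rot [-0.003  0.019  0.512]
```

View pics/L17.png

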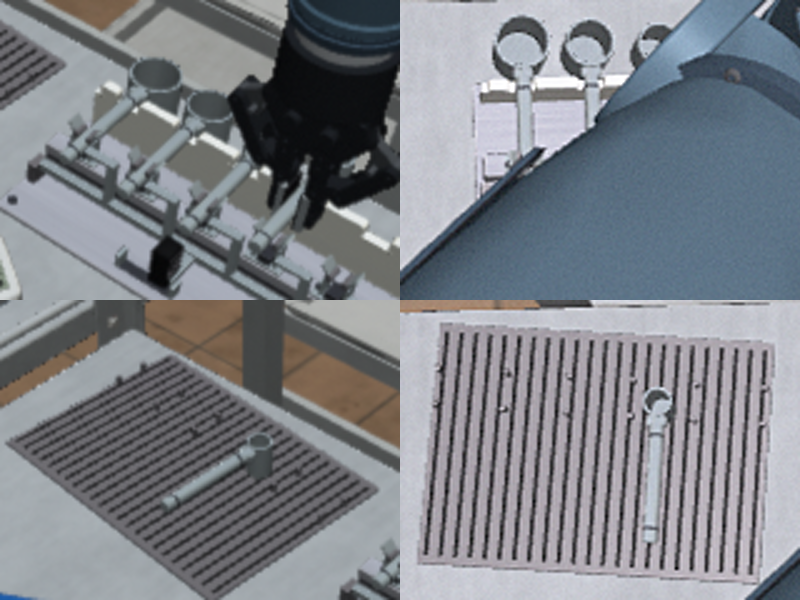

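```bash
python3 scoops.py 5
```

```text
0
```

Emit:
drive_tool(deltas=[{"slide": [0, 0.02, 0.12], "delta_rot": [0, 0, 0], "hand": 0.0}, {"slide": [0, 0, 0.12], "delta_rot": [0, 0, 0], "hand": 0.0}, {"slide": [0, 0, 0.08], "delta_rot": [0, 0, 0], "hand": 0.0}, {"slide": [0, 0, 0.07], "delta_rot": [0, 0, 0], "hand": 0.0}, {"slide": [0, 0, 0.05], "delta_rot": [0, 0, 0], "hand": 0.0}])

```text
time_s: 36.15
eef_pos: [0.5127, -0.3562, 0.0379]
eef_rot: [-0.0, -0.005, 1.0, 0.0]
wrist_force: [-0.3, -0.4, -2.2]
opening: 0.115
```

Emit:
drive_tool(deltas=[{"slide": [0, 0, 0.04], "delta_rot": [0, 0, 0], "hand": 0.0}, {"slide": [0, 0, 0.03], "delta_rot": [0, 0, 0], "hand": 0.0}, {"slide": [0, 0, 0.01], "delta_rot": [0, 0, 0], "hand": 0.0}, {"slide": [0, 0, 0], "delta_rot": [0, 0, 0], "hand": 0.0}, {"slide": [0, 0, 0], "delta_rot": [0, 0, 0], "hand": 0.0}])

```text
time_s: 36.78
eef_pos: [0.5125, -0.3562, 0.0355]
eef_rot: [-0.0, -0.006, 1.0, 0.0]
wrist_force: [-5.3, 2.5, 11.5]
opening: 0.116
```

Emit:
drive_tool(deltas=[{"slide": [0, 0, 0], "delta_rot": [0, 0, 0], "hand": 0.35}, {"slide": [0, 0, 0], "delta_rot": [0, 0, 0], "hand": 0.35}, {"slide": [0, 0, 0], "delta_rot": [0, 0, 0], "hand": 0.35}, {"slide": [0, 0, -0.5], "delta_rot": [0, 0, 0], "hand": 0.35}, {"slide": [0, 0, -0.9], "delta_rot": [0, 0, 0], "hand": 0.35}])

```text
time_s: 37.4
eef_pos: [0.5114, -0.3549, 0.1026]
eef_rot: [-0.002, -0.005, 1.0, 0.002]
wrist_force: [0.3, 0.3, 0.8]
opening: 0.352
```

Emit:
drive_tool(deltas=[{"slide": [0, 0.5, -0.8], "delta_rot": [0, 0, 0], "hand": 0.35}, {"slide": [0, 1, 0], "delta_rot": [0, 0, 0], "hand": 0.35}, {"slide": [0, 1, 0], "delta_rot": [0, 0, 0], "hand": 0.35}, {"slide": [0, 1, 0], "delta_rot": [0, 0, 0], "hand": 0.35}, {"slide": [0, 1, 0], "delta_rot": [0, 0, 0], "hand": 0.35}])

```text
time_s: 38.02
eef_pos: [0.5101, -0.1297, 0.1443]
eef_rot: [0.0, -0.005, 1.0, 0.0]
wrist_force: [0.6, -0.1, 0.2]
opening: 0.351
```

```bash
python3 look.py 18; python3 railchk.py 4; python3 go.py 0.4825 -0.0028 0.1 -0.07
```

```text
4 scene cupmouth [662. 348.] end top [501. 527.] end top if +12 [508. 499.]
4 top cupmouth [657.  84.] end top [676. 377.] end top if +12 [686. 371.]
t 38.23 pos [ 0.5104 -0.1305  0.1444] F [-0.3 -0.8 -0.8] open 0.350 tooly ang 0.0133 tilt 0.0004
rot(now) [-0.0001  0.0001  0.0265] slide tool now [0.525 2.562 0.886] slide after rot [0.736 2.509 0.887]
```

View pics/L18.png

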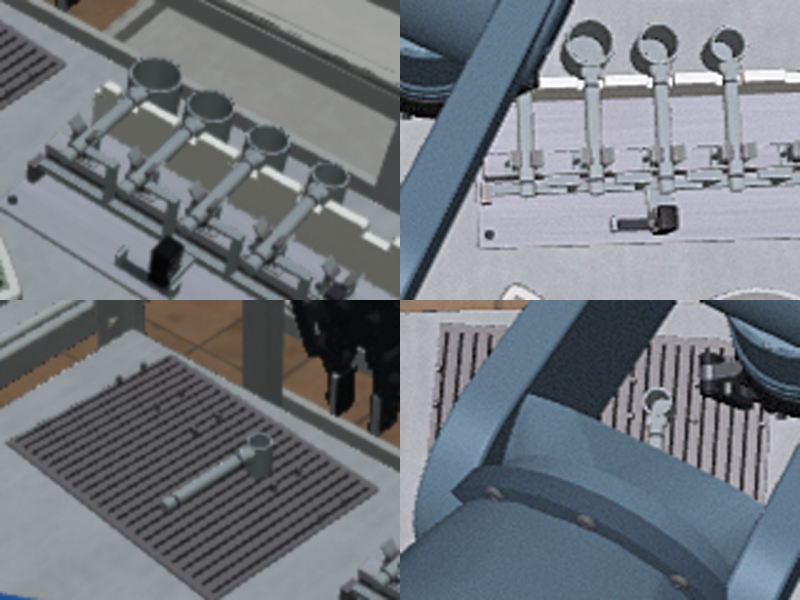

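Emit:
drive_tool(deltas=[{"slide": [0.1, 0.7, 0.2], "delta_rot": [0, 0, 0.013], "hand": 0.35}, {"slide": [0.2, 0.9, 0.3], "delta_rot": [0, 0, 0.013], "hand": 0.35}, {"slide": [0.2, 0.6, 0.3], "delta_rot": [0, 0, 0], "hand": 0.35}, {"slide": [0.15, 0.3, 0], "delta_rot": [0, 0, 0], "hand": 0.35}, {"slide": [0, 0, 0], "delta_rot": [0, 0, 0], "hand": 0.35}])

```text
time_s: 38.85
eef_pos: [0.4823, -0.0053, 0.1048]
eef_rot: [0.0, 0.035, 0.999, -0.0]
wrist_force: [0.2, 0.2, 0.5]
opening: 0.352
```

```bash
python3 go.py 0.4828 -0.0022 0.015 -0.075; python3 look.py 19
```

```text
t 38.85 pos [ 0.4823 -0.0053  0.1048] F [0.2 0.2 0.5] open 0.352 tooly ang -0.0701 tilt 0.0008
rot(now) [-0.0001  0.0002  0.0016] slide tool now [-0.004  0.063  1.796] slide after rot [-0.004  0.062  1.796]
```

View pics/L19.png

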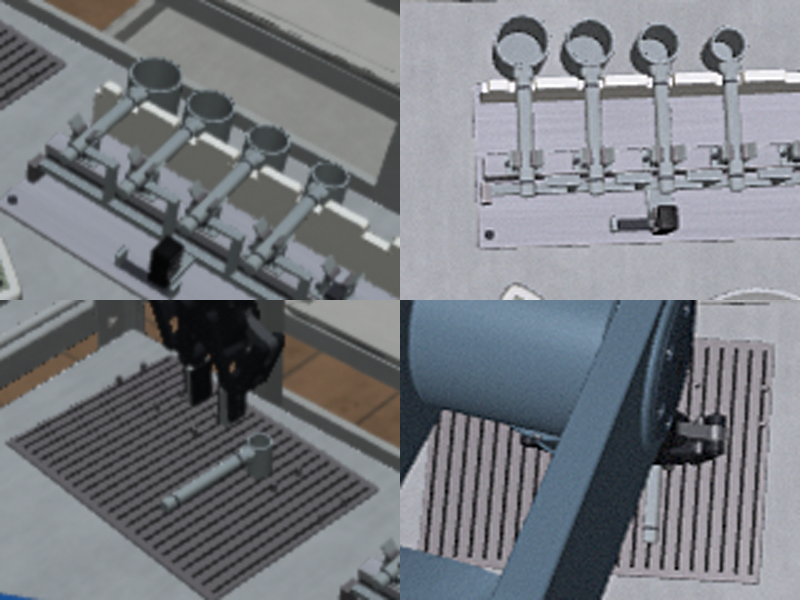

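Emit:
drive_tool(deltas=[{"slide": [0.0, 0.06, 0.4], "delta_rot": [0, 0, 0], "hand": 0.35}, {"slide": [0, 0, 0.5], "delta_rot": [0, 0, 0], "hand": 0.35}, {"slide": [0, 0, 0.5], "delta_rot": [0, 0, 0], "hand": 0.35}, {"slide": [0, 0, 0.3], "delta_rot": [0, 0, 0], "hand": 0.35}, {"slide": [0, 0, 0.07], "delta_rot": [0, 0, 0], "hand": 0.35}])

```text
time_s: 39.58
eef_pos: [0.4822, -0.0026, 0.0153]
eef_rot: [-0.0, 0.036, 0.999, 0.0]
wrist_force: [-0.3, -0.0, 0.2]
opening: 0.352
```

Emit:
drive_tool(deltas=[{"slide": [0, 0, 0], "delta_rot": [0, 0, 0], "hand": 0.0}, {"slide": [0, 0, 0], "delta_rot": [0, 0, 0], "hand": 0.0}, {"slide": [0, 0, 0], "delta_rot": [0, 0, 0], "hand": 0.0}, {"slide": [0, 0, 0], "delta_rot": [0, 0, 0], "hand": 0.0}, {"slide": [0, 0, -0.2], "delta_rot": [0, 0, 0], "hand": 0.0}])

```text
time_s: 40.2
eef_pos: [0.4815, -0.0017, 0.0257]
eef_rot: [-0.001, 0.035, 0.999, 0.0]
wrist_force: [0.6, 0.5, -0.0]
opening: 0.116
```

Emit:
drive_tool(deltas=[{"slide": [0, 0, -0.5], "delta_rot": [0, 0, 0], "hand": 0.0}, {"slide": [0, 0, -0.8], "delta_rot": [0, 0, -0.013], "hand": 0.0}, {"slide": [0, 0, -0.8], "delta_rot": [0, 0, -0.013], "hand": 0.0}, {"slide": [-0.1, -0.4, -0.4], "delta_rot": [0, 0, 0], "hand": 0.0}, {"slide": [-0.1, -0.8, 0], "delta_rot": [0, 0, 0], "hand": 0.0}])

```text
time_s: 40.83
eef_pos: [0.4944, -0.0619, 0.1539]
eef_rot: [0.002, -0.007, 1.0, -0.001]
wrist_force: [1.3, 0.6, -0.3]
opening: 0.117
```

```bash
python3 go.py 0.514 -0.4105 0.12 0.011; python3 look.py 20
```

```text
t 40.83 pos [ 0.4944 -0.0619  0.1539] F [ 1.3  0.6 -0.3] open 0.117 tooly ang 0.0137 tilt 0.0051
rot(now) [-0.0005  0.0015  0.0009] slide tool now [-0.292 -6.976  0.689] slide after rot [-0.315 -6.977  0.677]
```

View pics/L20.png

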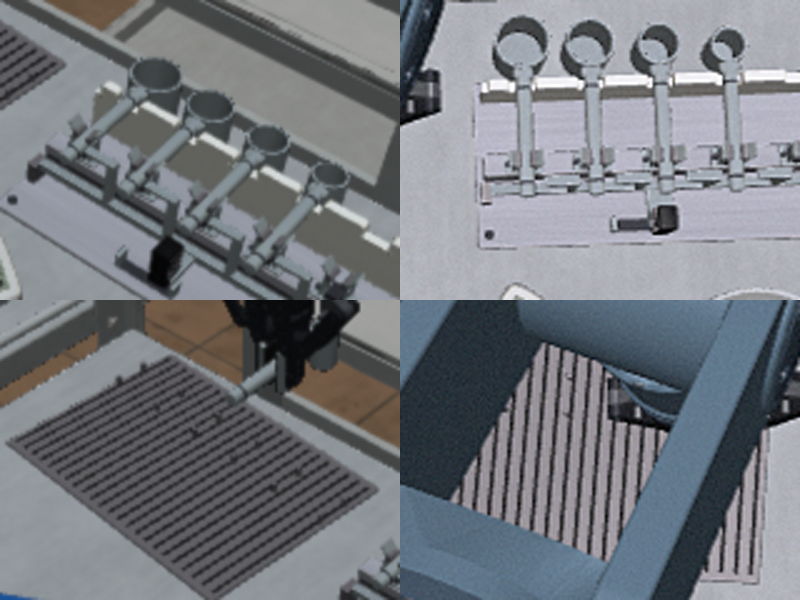

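Emit:
drive_tool(deltas=[{"slide": [-0.03, -0.9, 0], "delta_rot": [0, 0, 0], "hand": 0.0}, {"slide": [-0.03, -0.9, 0], "delta_rot": [0, 0, 0], "hand": 0.0}, {"slide": [-0.03, -0.9, 0], "delta_rot": [0, 0, 0], "hand": 0.0}, {"slide": [-0.03, -0.9, 0], "delta_rot": [0, 0, 0], "hand": 0.0}, {"slide": [-0.03, -0.9, 0], "delta_rot": [0, 0, 0], "hand": 0.0}])

```text
time_s: 41.55
eef_pos: [0.5027, -0.2873, 0.151]
eef_rot: [-0.0, -0.006, 1.0, 0.0]
wrist_force: [1.0, -0.0, -0.4]
opening: 0.115
```

Emit:
drive_tool(deltas=[{"slide": [0, -0.9, 0], "delta_rot": [0, 0, 0], "hand": 0.0}, {"slide": [0, -0.8, 0], "delta_rot": [0, 0, 0], "hand": 0.0}, {"slide": [0, -0.5, 0.2], "delta_rot": [0, 0, 0], "hand": 0.0}, {"slide": [0, 0, 0.4], "delta_rot": [0, 0, 0], "hand": 0.0}, {"slide": [0, 0, 0], "delta_rot": [0, 0, 0], "hand": 0.0}])

```text
time_s: 42.18
eef_pos: [0.5027, -0.3939, 0.1178]
eef_rot: [-0.002, -0.006, 1.0, 0.003]
wrist_force: [0.8, 0.2, -0.5]
opening: 0.116
```

```bash
python3 go.py 0.514 -0.4105 0.06 0.011
```

```text
t 42.17 pos [ 0.5027 -0.3939  0.1178] F [ 0.8  0.2 -0.5] open 0.116 tooly ang 0.0113 tilt 0.0063
rot(now) [ 0.0016 -0.0012  0.0001] slide tool now [-0.227 -0.34   1.154] slide after rot [-0.223 -0.334  1.157]
```

Emit:
drive_tool(deltas=[{"slide": [-0.2, -0.28, 0.2], "delta_rot": [0, 0, 0], "hand": 0.0}, {"slide": [0, 0, 0.4], "delta_rot": [0, 0, 0], "hand": 0.0}, {"slide": [0, 0, 0.4], "delta_rot": [0, 0, 0], "hand": 0.0}, {"slide": [0, 0, 0.1], "delta_rot": [0, 0, 0], "hand": 0.0}, {"slide": [0, 0, 0], "delta_rot": [0, 0, 0], "hand": 0.0}])

```text
time_s: 42.8
eef_pos: [0.5138, -0.4099, 0.065]
eef_rot: [-0.001, -0.006, 1.0, 0.001]
wrist_force: [-0.0, 0.5, -0.6]
opening: 0.122
```

```bash
python3 - <<'E'
from h import *
b=cam("scene",'pics/s21.png')["frame"][:,:,::-1]
cv2.imwrite('pics/s21z.png',cv2.resize(b[210:320,380:520],None,fx=5,fy=5,interpolation=cv2.INTER_CUBIC))
E
python3 go.py 0.514 -0.4105 0.035 0.011
```

```text
t 42.85 pos [ 0.5142 -0.4104  0.0659] F [ 0.4  0.1 -0.7] open 0.117 tooly ang 0.0111 tilt 0.0001
rot(now) [ 0. -0.  0.] slide tool now [ 0.004 -0.002  0.618] slide after rot [ 0.005 -0.002  0.618]
```

View pics/s21z.png

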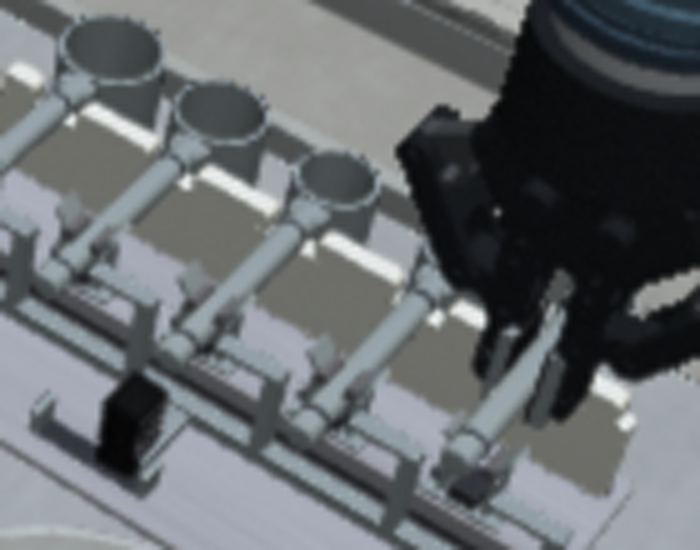

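Emit:
drive_tool(deltas=[{"slide": [0, 0, 0.2], "delta_rot": [0, 0, 0], "hand": 0.0}, {"slide": [0, 0, 0.14], "delta_rot": [0, 0, 0], "hand": 0.0}, {"slide": [0, 0, 0.08], "delta_rot": [0, 0, 0], "hand": 0.0}, {"slide": [0, 0, 0.07], "delta_rot": [0, 0, 0], "hand": 0.0}, {"slide": [0, 0, 0.05], "delta_rot": [0, 0, 0], "hand": 0.0}])

```text
time_s: 43.48
eef_pos: [0.514, -0.4103, 0.0381]
eef_rot: [-0.0, -0.005, 1.0, 0.0]
wrist_force: [0.3, -0.2, -3.0]
opening: 0.115
```

Emit:
drive_tool(deltas=[{"slide": [0, 0, 0.04], "delta_rot": [0, 0, 0], "hand": 0.0}, {"slide": [0, 0, 0.03], "delta_rot": [0, 0, 0], "hand": 0.0}, {"slide": [0, 0, 0.01], "delta_rot": [0, 0, 0], "hand": 0.0}, {"slide": [0, 0, 0], "delta_rot": [0, 0, 0], "hand": 0.0}, {"slide": [0, 0, 0], "delta_rot": [0, 0, 0], "hand": 0.0}])

```text
time_s: 44.1
eef_pos: [0.5139, -0.4104, 0.0362]
eef_rot: [-0.0, -0.006, 1.0, 0.0]
wrist_force: [-5.3, 4.1, 11.2]
opening: 0.118
```

Emit:
drive_tool(deltas=[{"slide": [0, 0, 0], "delta_rot": [0, 0, 0], "hand": 0.35}, {"slide": [0, 0, 0], "delta_rot": [0, 0, 0], "hand": 0.35}, {"slide": [0, 0, 0], "delta_rot": [0, 0, 0], "hand": 0.35}, {"slide": [0, 0, -0.5], "delta_rot": [0, 0, 0], "hand": 0.35}, {"slide": [0, 0, -0.9], "delta_rot": [0, 0, 0], "hand": 0.35}])

```text
time_s: 44.72
eef_pos: [0.5129, -0.4092, 0.1029]
eef_rot: [-0.002, -0.005, 1.0, 0.002]
wrist_force: [0.5, -1.5, -0.1]
opening: 0.351
```

Emit:
drive_tool(deltas=[{"slide": [0.4, 0.5, -0.8], "delta_rot": [0, 0, 0], "hand": 0.35}, {"slide": [1, 1, 0], "delta_rot": [0, 0, 0], "hand": 0.35}, {"slide": [0, 1, 0], "delta_rot": [0, 0, 0], "hand": 0.35}, {"slide": [0, 1, 0], "delta_rot": [0, 0, 0], "hand": 0.35}, {"slide": [0, 1, 0], "delta_rot": [0, 0, 0], "hand": 0.35}])

```text
time_s: 45.35
eef_pos: [0.4474, -0.1908, 0.1449]
eef_rot: [0.0, -0.005, 1.0, -0.0]
wrist_force: [-0.0, -0.1, 0.6]
opening: 0.348
```

```bash
python3 railchk.py 12345
python3 - <<'E'
from h import *
b=cam("scene",'pics/s22.png')["frame"][:,:,::-1]; t=cam("top",'pics/t22.png')["frame"][:,:,::-1]
cv2.imwrite('pics/s22z.png',cv2.resize(b[190:310,340:500],None,fx=5,fy=5,interpolation=cv2.INTER_CUBIC))
cv2.imwrite('pics/t22z.png',cv2.resize(t[150:260,325:485],None,fx=5,fy=5,interpolation=cv2.INTER_CUBIC))
E
```

```text
1 scene cupmouth [310. 146.] end top [127. 309.] end top if +12 [130. 281.]
1 top cupmouth [238.  80.] end top [252. 392.] end top if +12 [255. 386.]
2 scene cupmouth [421. 210.] end top [245. 378.] end top if +12 [249. 350.]
2 top cupmouth [377.  81.] end top [393. 387.] end top if +12 [399. 381.]
3 scene cupmouth [538. 277.] end top [369. 450.] end top if +12 [375. 422.]
3 top cupmouth [517.  83.] end top [534. 382.] end top if +12 [543. 376.]
4 scene cupmouth [662. 348.] end top [501. 527.] end top if +12 [508. 499.]
4 top cupmouth [657.  84.] end top [676. 377.] end top if +12 [686. 371.]
5 scene cupmouth [792. 423.] end top [639. 608.] end top if +12 [649. 580.]
5 top cupmouth [796.  85.] end top [817. 371.] end top if +12 [830. 366.]
```

View pics/s22z.png

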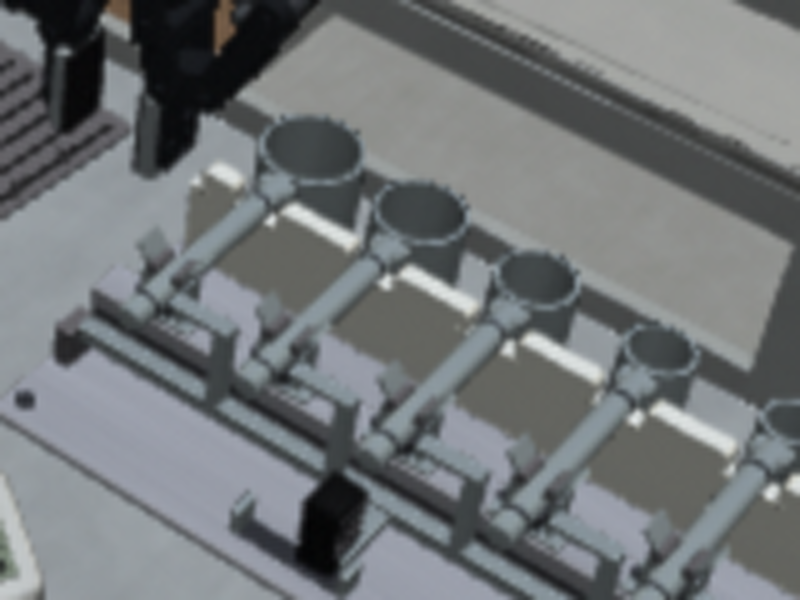

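View pics/t22z.png

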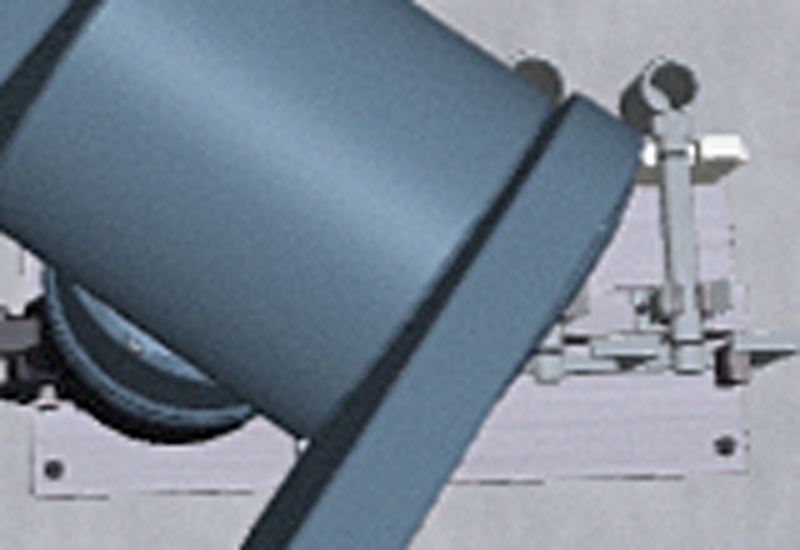

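```bash
python3 go.py 0.4336 -0.3034 0.07 0.011
```

```text
t 45.55 pos [ 0.4479 -0.1918  0.145 ] F [-0.2 -0.4  0.6] open 0.349 tooly ang 0.0130 tilt 0.0010
rot(now) [-0.0003  0.0002  0.0006] slide tool now [ 0.315 -2.228  1.502] slide after rot [ 0.31 -2.23  1.5 ]
```

Emit:
drive_tool(deltas=[{"slide": [0.2, -0.6, 0], "delta_rot": [0, 0, 0], "hand": 0.4}, {"slide": [0.1, -0.7, 0], "delta_rot": [0, 0, 0], "hand": 0.4}, {"slide": [0, -0.6, 0.2], "delta_rot": [0, 0, 0], "hand": 0.4}, {"slide": [0, -0.3, 0.5], "delta_rot": [0, 0, 0], "hand": 0.4}, {"slide": [0, 0, 0.4], "delta_rot": [0, 0, 0], "hand": 0.4}])

```text
time_s: 46.18
eef_pos: [0.4335, -0.3055, 0.089]
eef_rot: [0.0, -0.004, 1.0, -0.001]
wrist_force: [0.1, 0.4, -1.0]
opening: 0.399
```

Emit:
drive_tool(deltas=[{"slide": [0, 0, 0.3], "delta_rot": [0, 0, 0], "hand": 0.4}, {"slide": [0, 0, 0], "delta_rot": [0, 0, 0], "hand": 0.4}, {"slide": [0, 0, 0], "delta_rot": [0, 0, 0], "hand": 0.4}, {"slide": [0, 0, 0], "delta_rot": [0, 0, 0], "hand": 0.4}, {"slide": [0, 0, 0], "delta_rot": [0, 0, 0], "hand": 0.4}])

```text
time_s: 46.8
eef_pos: [0.4342, -0.3025, 0.0755]
eef_rot: [0.0, -0.006, 1.0, -0.001]
wrist_force: [-0.6, -0.1, -0.2]
opening: 0.397
```

```bash
python3 go.py 0.4336 -0.3034 0.0365 0.011
python3 - <<'E'
from h import *
b=cam("scene",'pics/s23.png')["frame"][:,:,::-1]
cv2.imwrite('pics/s23z.png',cv2.resize(b[190:310,340:500],None,fx=5,fy=5,interpolation=cv2.INTER_CUBIC))
E
```

```text
t 46.80 pos [ 0.4342 -0.3025  0.0755] F [-0.6 -0.1 -0.2] open 0.397 tooly ang 0.0113 tilt 0.0013
rot(now) [-0.0003  0.0003  0.0001] slide tool now [ 0.013 -0.017  0.78 ] slide after rot [ 0.013 -0.018  0.78 ]
```

View pics/s23z.png

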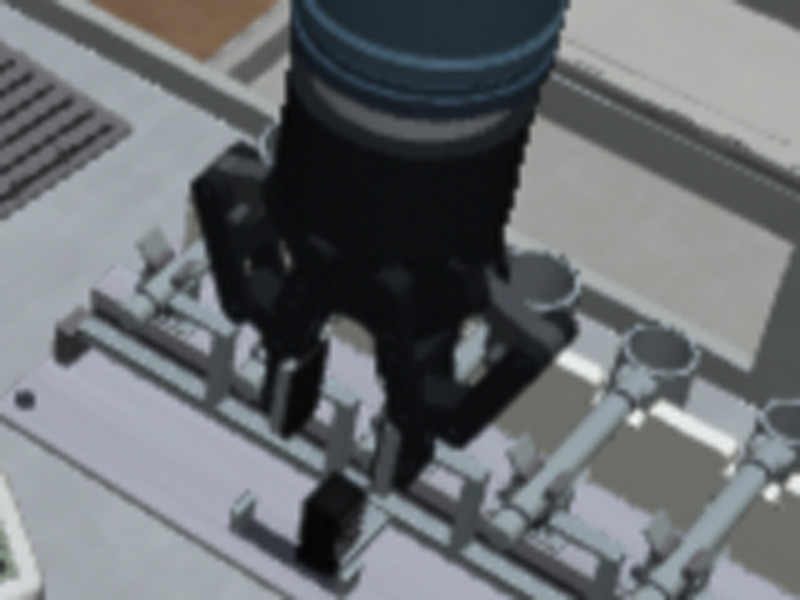

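Emit:
drive_tool(deltas=[{"slide": [0.01, -0.02, 0.25], "delta_rot": [0, 0, 0], "hand": 0.4}, {"slide": [0, 0, 0.3], "delta_rot": [0, 0, 0], "hand": 0.4}, {"slide": [0, 0, 0.23], "delta_rot": [0, 0, 0], "hand": 0.4}, {"slide": [0, 0, 0], "delta_rot": [0, 0, 0], "hand": 0.4}, {"slide": [0, 0, 0], "delta_rot": [0, 0, 0], "hand": 0.0}])

```text
time_s: 47.48
eef_pos: [0.4334, -0.3034, 0.0357]
eef_rot: [-0.0, -0.006, 1.0, 0.0]
wrist_force: [0.5, 0.2, -0.3]
opening: 0.201
```

Emit:
drive_tool(deltas=[{"slide": [0, 0, 0], "delta_rot": [0, 0, 0], "hand": 0.0}, {"slide": [0, 0, 0], "delta_rot": [0, 0, 0], "hand": 0.0}, {"slide": [0, 0, 0], "delta_rot": [0, 0, 0], "hand": 0.0}, {"slide": [0, 0.05, 0], "delta_rot": [0, 0, 0], "hand": 0.0}, {"slide": [0, 0.1, 0], "delta_rot": [0, 0, 0], "hand": 0.0}])

```text
time_s: 48.1
eef_pos: [0.4334, -0.2963, 0.036]
eef_rot: [0.0, -0.005, 1.0, -0.001]
wrist_force: [-0.7, -2.3, -1.1]
opening: 0.17
```

Emit:
drive_tool(deltas=[{"slide": [0, 0.1, 0], "delta_rot": [0, 0, 0], "hand": 0.0}, {"slide": [0, 0.1, 0], "delta_rot": [0, 0, 0], "hand": 0.0}, {"slide": [0, 0.08, 0], "delta_rot": [0, 0, 0], "hand": 0.0}, {"slide": [0, 0.04, 0], "delta_rot": [0, 0, 0], "hand": 0.0}, {"slide": [0, 0, 0], "delta_rot": [0, 0, 0], "hand": 0.0}])

```text
time_s: 48.72
eef_pos: [0.4332, -0.2794, 0.036]
eef_rot: [0.0, -0.006, 1.0, 0.0]
wrist_force: [-0.7, -0.6, 4.1]
opening: 0.168
```

```bash
python3 go.py 0.4336 -0.2784 0.0365 0.011
```

```text
t 48.73 pos [ 0.4332 -0.2794  0.036 ] F [-0.7 -0.6  4.1] open 0.168 tooly ang 0.0112 tilt 0.0004
rot(now) [0.0001 0.     0.0001] slide tool now [-0.009  0.02  -0.011] slide after rot [-0.009  0.02  -0.011]
```

Emit:
drive_tool(deltas=[{"slide": [0, 0.02, 0], "delta_rot": [0, 0, 0], "hand": 0.0}, {"slide": [0, 0.02, 0], "delta_rot": [0, 0, 0], "hand": 0.0}, {"slide": [0, 0.02, 0], "delta_rot": [0, 0, 0], "hand": 0.0}, {"slide": [0, 0, 0], "delta_rot": [0, 0, 0], "hand": 0.0}, {"slide": [0, 0, 0], "delta_rot": [0, 0, 0], "hand": 0.0}])

```text
time_s: 49.35
eef_pos: [0.4332, -0.2781, 0.036]
eef_rot: [0.0, -0.005, 1.0, -0.001]
wrist_force: [-1.1, -6.6, 0.2]
opening: 0.168
```

Emit:
drive_tool(deltas=[{"slide": [0, 0.03, 0], "delta_rot": [0, 0, 0], "hand": 0.0}, {"slide": [0, 0, 0], "delta_rot": [0, 0, 0], "hand": 0.0}, {"slide": [0, 0, 0], "delta_rot": [0, 0, 0], "hand": 0.0}, {"slide": [0, 0, 0], "delta_rot": [0, 0, 0], "hand": 0.0}, {"slide": [0, 0, 0], "delta_rot": [0, 0, 0], "hand": 0.0}])

```text
time_s: 49.98
eef_pos: [0.4332, -0.2781, 0.0361]
eef_rot: [0.001, -0.005, 1.0, -0.002]
wrist_force: [-3.7, -12.2, -3.6]
opening: 0.17
```

Emit:
drive_tool(deltas=[{"slide": [0, -0.03, 0], "delta_rot": [0, 0, 0], "hand": 0.0}, {"slide": [0, 0, 0], "delta_rot": [0, 0, 0], "hand": 0.4}, {"slide": [0, 0, 0], "delta_rot": [0, 0, 0], "hand": 0.4}, {"slide": [0, 0, 0], "delta_rot": [0, 0, 0], "hand": 0.4}, {"slide": [0, 0, 0], "delta_rot": [0, 0, 0], "hand": 0.4}])

```text
time_s: 50.6
eef_pos: [0.433, -0.2764, 0.0357]
eef_rot: [-0.0, -0.006, 1.0, 0.0]
wrist_force: [0.2, -0.2, 0.2]
opening: 0.403
```

Emit:
drive_tool(deltas=[{"slide": [0, 0, -0.4], "delta_rot": [0, 0, 0], "hand": 0.4}, {"slide": [0, 0, -0.6], "delta_rot": [0, 0, 0], "hand": 0.4}, {"slide": [0, 0, -0.6], "delta_rot": [0, 0, 0], "hand": 0.4}, {"slide": [0, 0.8, -0.6], "delta_rot": [0, 0, 0], "hand": 0.4}, {"slide": [0, 1, -0.3], "delta_rot": [0, 0, 0], "hand": 0.4}])

```text
time_s: 51.22
eef_pos: [0.4327, -0.1869, 0.1627]
eef_rot: [0.001, -0.005, 1.0, -0.001]
wrist_force: [1.4, -0.1, 1.1]
opening: 0.401
```

Emit:
drive_tool(deltas=[{"slide": [0, 1, 0], "delta_rot": [0, 0, 0], "hand": 0.4}, {"slide": [0, 1, 0], "delta_rot": [0, 0, 0], "hand": 0.4}, {"slide": [0, 1, 0], "delta_rot": [0, 0, 0], "hand": 0.4}, {"slide": [0, 1, 0], "delta_rot": [0, 0, 0], "hand": 0.4}, {"slide": [0, 0.5, 0], "delta_rot": [0, 0, 0], "hand": 0.4}])

```text
time_s: 51.85
eef_pos: [0.429, 0.0406, 0.1608]
eef_rot: [0.0, -0.007, 1.0, 0.0]
wrist_force: [0.3, -0.6, -0.6]
opening: 0.396
```

```bash
python3 go.py
python3 - <<'E'
from h import *
b=cam("scene",'pics/s24.png')["frame"][:,:,::-1]; t=cam("top",'pics/t24.png')["frame"][:,:,::-1]
cv2.imwrite('pics/s24z.png',cv2.resize(b[190:340,340:530],None,fx=4,fy=4,interpolation=cv2.INTER_CUBIC))
cv2.imwrite('pics/t24z.png',cv2.resize(t[150:260,325:485],None,fx=5,fy=5,interpolation=cv2.INTER_CUBIC))
E
```

```text
t 51.85 pos [0.429  0.0406 0.1608] F [ 0.3 -0.6 -0.6] open 0.396 tooly ang 0.0132 tilt 0.0004
```

View pics/s24z.png

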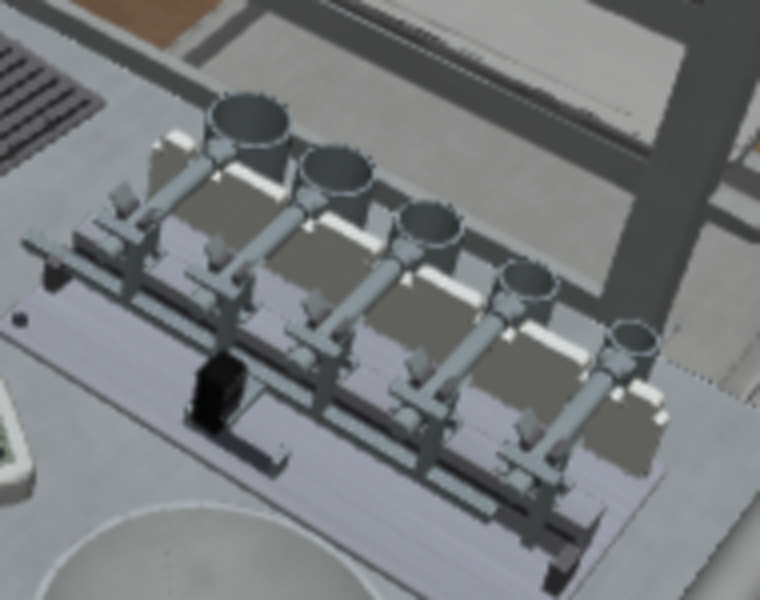

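View pics/t24z.png

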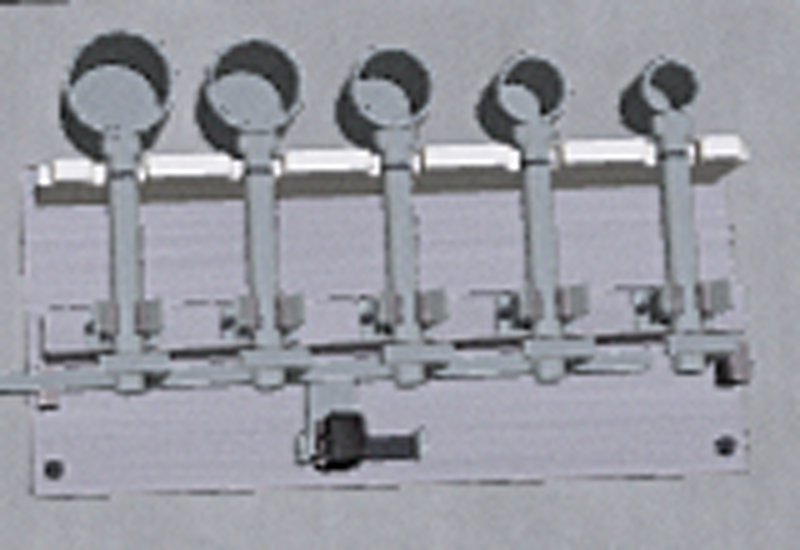

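Emit:
drive_tool(deltas=[{"slide": [0, 0, 0], "delta_rot": [0, 0, 0], "hand": 0.4}, {"slide": [0, 0, 0], "delta_rot": [0, 0, 0], "hand": 0.4}, {"slide": [0, 0, 0], "delta_rot": [0, 0, 0], "hand": 0.4}, {"slide": [0, 0, 0], "delta_rot": [0, 0, 0], "hand": 0.4}, {"slide": [0, 0, 0], "delta_rot": [0, 0, 0], "hand": 0.4}])

```text
time_s: 52.58
eef_pos: [0.4296, 0.0379, 0.1608]
eef_rot: [-0.0, -0.005, 1.0, 0.0]
wrist_force: [-0.1, -0.2, -0.1]
opening: 0.399
```

```bash
python3 -c "
from bench import ctrl
print(ctrl.hand_in())"
```

```text
the job is handed in; nothing more can be done
None
```

I slid the lock open, clicked all five scoops into clips 1–5 with the largest on the left, and slid the lock closed over the handles. I handed in at about 52.6 s; no verdict was reported.

- **Scoops:** In the last top and scene pictures all five handles lie in the jaws, cups away from the robot with mouths up. Where I compared cup and handle-end positions against where they should be when home, they agreed to about 1–3 pixels. The handle ends in the scene view were the least exact, about 3 pixels off on scoops 1 and 2. I judged level and height from these pictures only; I had no direct reading.
- **Lock:** Open, the knob stopped against its right stop with 17 N on it. Closed, it had travelled 25.3 mm and held at its left stop with 12 N on it. All five lock fingers stand over the handles in the pictures, so no handle was blocking them.
- **Force while pressing:** Scoop 2 gave a brief 40 N wrist reading on the way in, and I pressed the later three more gently, at about 12 N.
- **Other things:** I saw no scoop get knocked aside. I never worked near the timer or the berry bowl. I did not measure their positions again at the end.
- **Tool script:** My automatic scoop finder misread or missed handles when the arm was in view. For the later grasps I used the first measurements, after checking in the scene view that the scoops had not moved.

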